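# Tilt a bottle on the tilting rest to the set mark and hold it

## Task

Stand the small reagent bottle upright in the ring of the tilting rest while its board lies down flat, and let go of it. Then take the steel lift bar at the board's free end and raise the board, with the bottle in it, until the needle on the board's edge points at the set mark on the scale arc; the board falls back if released, so finish still holding it there, at rest. Do not shift the set mark, and leave the big bottle, the beaker and the timer where they are.

Things in the scene. Friction and masses are not known exactly. Their poses are not given: they have to be found in the camera images.
- bottle_small: the small closed reagent bottle, 44 mm in diameter, 88 mm tall, with a ribbed cap 37 mm in diameter over its top 19 mm; stands loose on the bench. Origin at the centre of its underside, z up its axis. A bigger bottle of the same form stands nearby and changes places with it
- bottle_big: the big closed reagent bottle, 60 mm in diameter, 123 mm tall, a bystander. Origin at the centre of its underside
- timer_a: small white bench timer, 62 x 62 x 18 mm, lying loose, a bystander. Origin at the centre of its underside
- beaker_b: small glass beaker, 43 mm in diameter, 50 mm tall, loose, a bystander. Origin at the centre of its underside
- tilt_rest: the foot of the tilting rest, fixed to the bench: grey plate 150 (x) x 190 (y) x 12 mm. Origin on the bench straight below the ring's centre when the board lies flat. Its +y axis points to the hinge end, -y to the free end with the lift bar, -x is the side with the scale arc (faces the robot, within 0.35 rad); the arc stands 71 mm to that side of the centre line and rises to 165 mm above the bench beside the ring, so open the fingers along y there
- hinge_line (a point): middle of the board's hinge line, 85 mm from the rest's origin along its +y and 55 mm above the bench; the hinge runs along the rest's x axis
- ring_seat (a point): centre of the seat in the ring on the white board (moves with the board), on the board's upper face, 85 mm from the hinge line and 59 mm above the bench when flat. The ring stands 38 mm high round it: bore 49 mm in diameter for 32 mm (2.5 mm play round the bottle), flaring to a mouth of 59 mm at the rim (67 mm outside), which guides the bottle in. Its z axis is the board's normal, its -y axis points along the board to the lift bar
- lift_bar (a point): middle of the lift bar at the board's free end: round steel bar 12 mm in diameter, parallel to the hinge, 225 mm from the hinge line, 55 mm above the bench when flat. It hangs between two flat side arms whose inner faces are 85 mm apart; 49 mm of open space lies between bar and board end, and nothing lies beyond the bar, so fingers can straddle it from above; it can turn in the fingers as the board rises. Board mass 0.4 kg, bottle 0.15 to 0.31 kg: about 3 N lifts it
- needle_tip (a point): tip of the thin black needle on the board's edge, on the scale side, 126 mm from the hinge line, in the plane of the hinge line. It moves with the board
- mark_tip (a point): inner tip of the set mark, 128 mm from the hinge line: a dark steel clamp 12 x 28 x 9 mm with a short pointed nose and a round screw head, on the aluminium scale arc (140 mm radius about the hinge, ticks every 5 degrees). It keeps its place by friction; the needle passes inside it without touching
- tilt_board (a joint): angle of the board, rad: 0 = flat (start, resting), grows as the lift bar rises, end stop at 0.95. Low friction, falls back to 0 when released
- set_mark (a joint): angle of the set mark on the same scale, rad: the board angle at which needle and mark point at each other; 0.28 to 0.62
Things that resemble listed ones, but are neither listed nor needed, are in the scene too. What is shaped like the bottle_small but purple or yellow is not meant.

How it is judged:
By the outcome, as a careful person would: the job done as asked, in the order asked, and still so for the second after the job is handed in, while the arm keeps its last pose, push and grip.
It also fails if it takes over 51 s, if anything falls off the work surface, if the arm or the gripper's body presses on something with over 40 N, if the wrist force passes 120 N, or if a joint passes its speed limit or range.

## Robot

A 6-joint arm with a two-finger parallel gripper is mounted at the origin on a cart in front of the work surface, level with it; the furniture and walls round the work are solid. World frame = base frame: x ahead of the robot, y to its left, z up, the work surface at z = 0. Lengths are in m, angles in rad, forces in N, time in s.
With the tool pointing down it reaches from about 0.275 to 0.75 m from the base axis. Payload 10.2 kg.
Tool frame: the origin (TCP) lies at the very end of the fingers, on their centre line; the grasp point (between the pads) lies 19 mm behind it; z points along the fingers, x is the direction in which the jaws open and shut, and the axes are right-handed (so a half turn about z gives the same grasp; the last joint's range is limited). The gripper opens to 85 mm and grips with 20 to 120 N. Pads are 22 mm wide; open, the fingers measure 114 mm over their backs; the gripper's body (76 mm by 85 mm) begins 54 mm behind the grasp point. The pads swing forward as they close: fully open they stand 13 mm farther back than shut.
Start: joints at [-0.223, 0.313, 1.498, -0, 1.331, -0.223], TCP at [0.525, -0, 0.231] pointing down, gripper open.
Joint ranges: [-2.94, 2.94], [-0.97, 2.17], [0.19, 2.56], [-1.23, 4.37], [0.02, 3.11], [-2.88, 2.88]. Speed limits (rad/s): [2.39, 2.39, 3.01, 3.14, 3.14, 3.14].

## Interface

Orientations are given as a unit quaternion [w, x, y, z].
In Python, from bench import observe, read_camera, calibration, sign_off gives the robot as it stands.
- The arm moves only by the tool arm_command, never from a script. Its argument "plan" is a list of rows, each an object with "translation": the shift along the tool's x, y, z in m, a list of three; "turn": the turn, a rotation vector about the tool's x, y, z in degrees, a list of three. A call has exactly 10 rows; each row is the pose to reach, as a shift and turn from the pose commanded when the call began, along the tool's axes at that moment; what a row does not reach only later rows make up. A row lasts 1/10 s, in which the tool goes at most 50 mm and 8.59 degrees, less where a joint would pass 70% of its speed; a pose out of reach is approached as far as the arm can. A call with a gripper value outside its range is refused whole. "gripper" is the finger opening in m, from 0 to 0.0854, set as the call begins (left out, the last holds). The fingers move at their own pace and stop on an object; "squeeze" is the grip in N (left out, the last holds). Time passes only in rows, so rows that repeat a pose let the fingers close, or fill a call up. It gives the time, the measured TCP pose, the force and the opening at its end, in the units of the state.
- observe(): the state, without advancing time (a new reading comes with each control period).
- read_camera(name): name is "scene" or "side" or "wrist"; returns the picture (384x512x3 uint8, red, green, blue); there is no depth.
- calibration(name): a dict with "mtx" (3x3 intrinsics, pixels), "pose" (4x4, takes a point from camera to world coordinates). Camera axes: x right, y up, looking along -z (the intrinsics and any distortion apply to the point x, -y, -z); pixel columns grow to the right and rows downward; lengths in m; the calibration is good to about 2 mm. A picture is of the moment at which its call begins: read the wrist's pose just before it. calibration takes no time and is no camera call; for the wrist camera it gives the pose at the moment of the call.
- sign_off(): hands the job in, once; it reports no verdict.
The state is a dict: "clock": time; "joints": joint angles; "qvel": joint speeds; "joint_efforts": joint torques, N m; "tool_pos": TCP position; "eef_rot": TCP orientation; "wrist_force": force on the tool from outside, world axes, zero at the start; "moment": the same for the moment, N m; "width": finger opening in m.
Only numpy, scipy, OpenCV 4.12 (cv2) and the standard library are available. Lean on these libraries where they do the work, as an engineer would, in place of code of your own. Each camera call takes 0.05 s, during which the arm holds its last target.

## Working session

There is one attempt and no reset: what is moved stays moved. The work goes in short steps, Python scripts to look and compute and a tool call to move; the robot and the scene stay as the last step left them, time stands still between calls to the robot, and variables do not carry over. Pictures are saved under pics/ and viewed, and the job is handed in when it is done.

Besides the shell and the picture viewer there is one more tool, called after "Request:" as a command line: name --argument value ..., lists and objects as JSON in quotes. arm_command: Moves the arm, as the interface text tells. Its arguments: {"type":"object","properties":{"plan":{"type":"array","items":{"type":"object","properties":{"translation":{"type":"array","items":{"type":"number"}},"turn":{"type":"array","items":{"type":"number"}}}}},"gripper":{"type":"number"},"squeeze":{"type":"number"}},"required":["plan"]}

```bash
ls; mkdir -p pics
python3 - <<'E'
from bench import observe, read_camera, calibration
import cv2,numpy as np
for n in ["scene","side","wrist"]:
    c=calibration(n); im=read_camera(n)
    cv2.imwrite(f"pics/{n}0.png",im[:,:,::-1])
    print(n,{k:np.round(np.array(v),4).tolist() if k in("mtx","pose") else v for k,v in c.items()})
print(observe())
E
```

```text
pics
scene {'mtx': [[446.4477, 0.0, 257.2694], [0.0, 446.4477, 195.8262], [0.0, 0.0, 1.0]], 'pose': [[0.6755, 0.5585, -0.4814, -0.2127], [-0.7374, 0.5143, -0.4379, -0.6227], [0.003, 0.6508, 0.7593, 1.1277], [0.0, 0.0, 0.0, 1.0]]}
side {'mtx': [[418.735, 0.0, 256.1177], [0.0, 418.735, 189.4195], [0.0, 0.0, 1.0]], 'pose': [[-0.8247, 0.2769, -0.4932, -0.1129], [-0.5651, -0.3679, 0.7385, 0.8931], [0.0231, 0.8877, 0.4599, 0.5988], [0.0, 0.0, 0.0, 1.0]]}
wrist {'mtx': [[329.0449, 0.0, 254.3714], [0.0, 329.0449, 185.3395], [0.0, 0.0, 1.0]], 'pose': [[1.0, -0.0008, -0.0001, 0.5236], [0.0008, 0.9487, 0.3163, 0.0819], [-0.0001, -0.3163, 0.9487, 0.3736], [0.0, 0.0, 0.0, 1.0]]}
{'clock': 0.15, 'joints': array([-2.23390203e-01,  3.13356974e-01,  1.49821315e+00,  4.54816664e-06,
        1.33101523e+00, -2.23387256e-01]), 'qvel': array([ 6.66958280e-04, -2.31421492e-03, -1.91199989e-03,  5.83335548e-05,
        5.00036164e-05,  1.50169599e-03]), 'joint_efforts': array([ 1.79854873e-03, -4.12368500e+01, -2.59796566e+01, -1.57318855e-04,
        3.17765021e-03, -3.62555340e-05]), 'tool_pos': array([5.24821536e-01, 3.46784309e-05, 2.30866977e-01]), 'eef_rot': array([-1.12113989e-04,  9.99999877e-01, -2.01446680e-06, -4.83532006e-04]), 'wrist_force': array([ 0.18616436, -0.42668804,  0.51650316]), 'moment': array([-0.02703436, -0.00018249,  0.01331305]), 'width': 0.08547063125651576}
```

View pics/scene0.png

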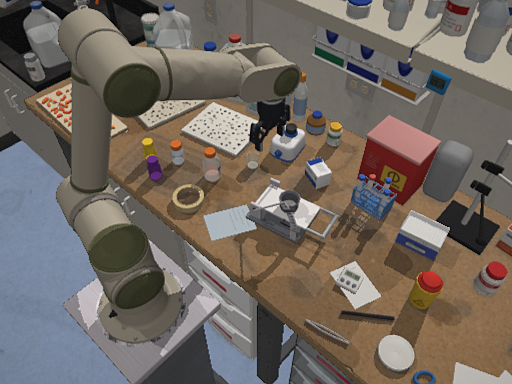

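View pics/side0.png

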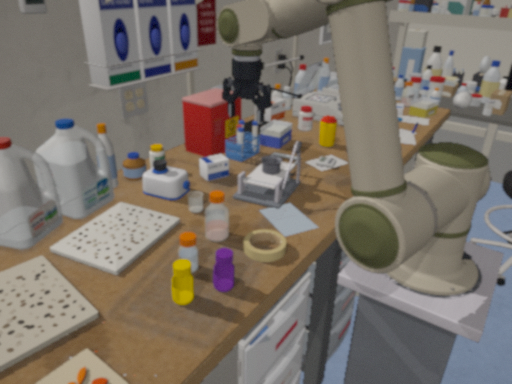

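View pics/wrist0.png

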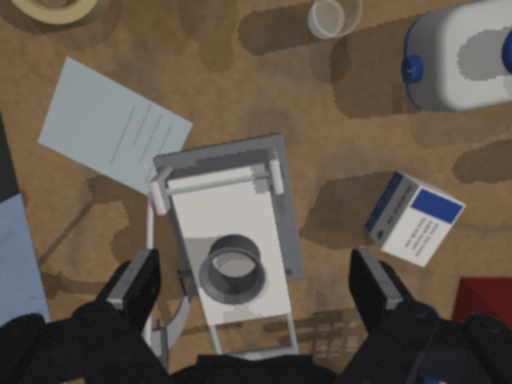

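The scene picture shows the rest at about (290,212). There are two clear, orange-capped bottles: scene (177,152) / side (188,254), and scene (211,164) / side (217,218). The purple and yellow ones, at scene (154,167) and (149,148), are excluded. Next I measure sizes in enlarged crops.

```bash
cat > h.py <<'E'
import numpy as np,cv2
from bench import observe, read_camera, calibration
def proj(c,P):
    M=np.linalg.inv(c["pose"]); p=M[:3,:3]@np.asarray(P)+M[:3,3]
    q=np.array(c["mtx"])@np.array([p[0],-p[1],-p[2]]); return q[:2]/q[2]
def ray(c,uv):
    K=np.array(c["mtx"]); d=np.linalg.inv(K)@np.array([uv[0],uv[1],1.]); d=np.array([d[0],-d[1],-d[2]])
    T=np.array(c["pose"]); d=T[:3,:3]@d; return T[:3,3],d/np.linalg.norm(d)
def onz(c,uv,z):
    o,d=ray(c,uv); return o+d*(z-o[2])/d[2]
def tri(rs):
    A=np.zeros((3,3));b=np.zeros(3)
    for o,d in rs:
        P=np.eye(3)-np.outer(d,d);A+=P;b+=P@o
    x=np.linalg.solve(A,b); return x,[np.linalg.norm((np.eye(3)-np.outer(d,d))@(x-o)) for o,d in rs]
E
python3 - <<'E'
from h import *
out=[]
cs={}
for n in["scene","side"]:
    im=cv2.imread(f"pics/{n}0.png"); c=calibration(n); cs[n]=[]
    h=cv2.cvtColor(im,cv2.COLOR_BGR2HSV)
    m=cv2.inRange(h,(4,140,110),(17,255,255))
    k,l,s,ce=cv2.connectedComponentsWithStats(m)
    for i in range(1,k):
        if s[i][4]>40: print(n,s[i],ce[i]); cs[n].append(ce[i])
im=cv2.imread("pics/scene0.png")[120:210,120:320];a=cv2.resize(im,None,fx=4,fy=4,interpolation=cv2.INTER_CUBIC)
cv2.imwrite("pics/cropA.png",a)
im=cv2.imread("pics/side0.png")[130:310,150:350];a=cv2.resize(im,None,fx=3.3,fy=3.3,interpolation=cv2.INTER_CUBIC)
cv2.imwrite("pics/cropB.png",a)
E
```

```text
scene [170 140  11  10  75] [175.06666667 143.73333333]
scene [204 147  12  11  85] [209.52941176 150.91764706]
side [272 112  13   7  53] [278.88679245 115.60377358]
side [321 116  16   7  50] [326.86 119.52]
side [124 160  14   8  82] [130.37804878 163.30487805]
side [208 190  17  13 186] [216.33333333 196.14516129]
side [179 231  18  16 238] [187.28571429 238.42857143]
side [ 77 368   9  16  99] [ 81.11111111 375.33333333]
side [ 92 378  15   6  73] [ 99.71232877 380.93150685]
```

View pics/cropA.png

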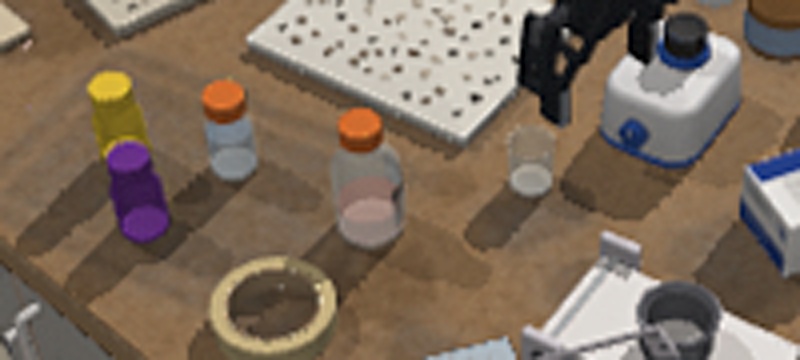

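View pics/cropB.png

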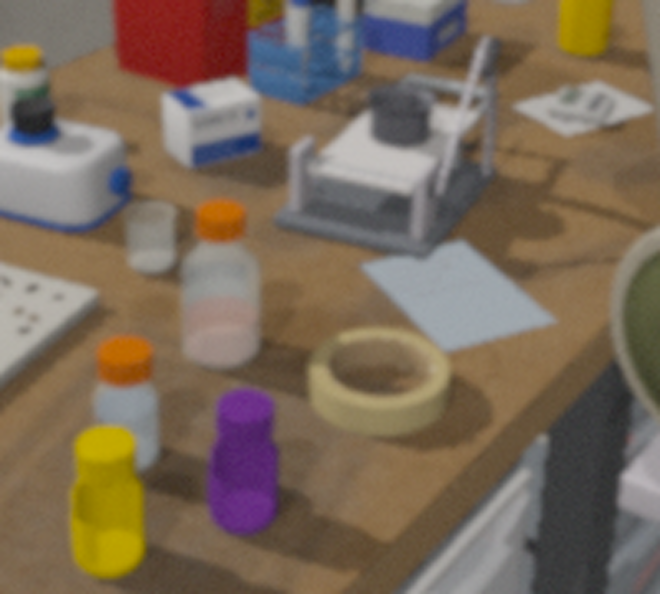

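The left orange-capped bottle, scene (176,152) / side (188,254), is shorter and slimmer with clear or blue content, so it is the small one. The one at scene (211,164) is the big one. I triangulate the caps to check their heights.

Run:
```python
from h import *
cs={n:calibration(n) for n in["scene","side","wrist"]}
for a,b,h in [((175.07,143.73),(187.29,238.43),.08),((209.53,150.92),(216.33,196.15),.112)]:
    x,r=tri([ray(cs["scene"],a),ray(cs["side"],b)]);print(x.round(4),np.round(r,4))
    print(onz(cs["scene"],a,h),onz(cs["side"],b,h))
# base ellipses (small) : scene crop (233,163)/4+120 ; side (130,450)/3.3
print("beaker top",onz(cs["wrist"],(328,18),0.0), onz(cs["wrist"],(341,12),.05))
w=cs["wrist"]
im=cv2.imread("pics/wrist0.png")
cv2.imwrite("pics/cropW.png",cv2.resize(im[130:370,120:320],None,fx=3,fy=2.5,interpolation=cv2.INTER_CUBIC) if 0 else cv2.resize(im[130:370,120:320],None,fx=2.5,fy=2.5,interpolation=cv2.INTER_CUBIC))
for n,(r0,r1,c0,c1) in {"scene":(170,250,235,345),"side":(130,215,225,310)}.items():
    im=cv2.imread(f"pics/{n}0.png");cv2.imwrite(f"pics/rest_{n}.png",cv2.resize(im[r0:r1,c0:c1],None,fx=6.5,fy=6.5,interpolation=cv2.INTER_CUBIC))
```

```text
[0.431  0.3446 0.0828] [0.0012 0.0012]
[0.43414851 0.34805017 0.08      ] [0.43221032 0.3422775  0.08      ]
[0.4636 0.2045 0.1164] [0.0014 0.0014]
[0.46826402 0.20910187 0.112     ] [0.46667461 0.19924214 0.112     ]
beaker top [0.59894372 0.13788592 0.        ] [0.59998915 0.13517018 0.05      ]
```

View pics/cropW.png

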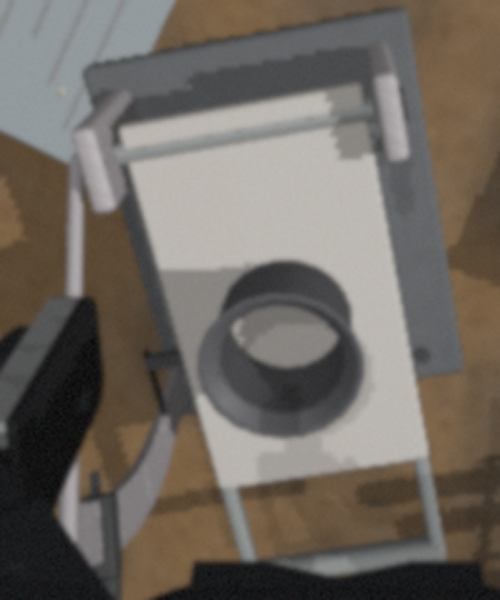

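View pics/rest_scene.png

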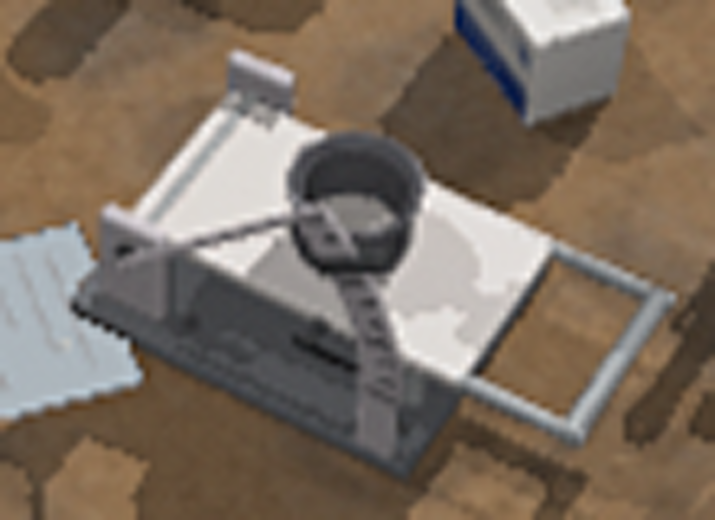

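View pics/rest_side.png

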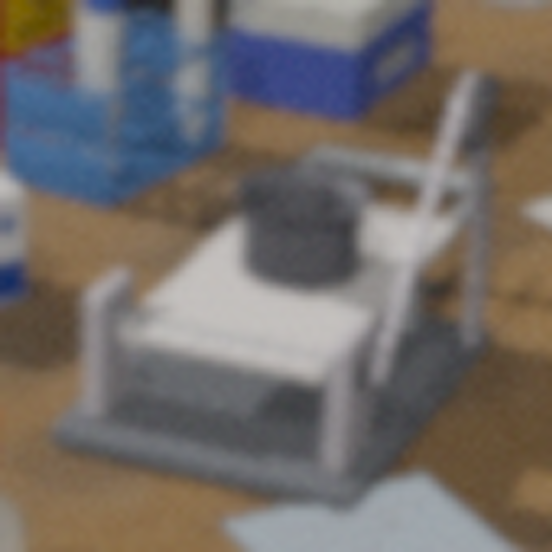

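Run:
```python
from h import *
cs={n:calibration(n) for n in["scene","side","wrist"]}
w=cs["wrist"]; s=cs["scene"]
f=lambda u,v:(120+u/2.5-.3,130+v/2.5-.3)
g=lambda u,v:(235+u/6.5-.4,170+v/6.5-.4)
for nm,p,z in [("ring rim",(280,363),.097),("rimL",(199,365),.097),("rimR",(362,363),.097),("TL",(125,128),.059),("BL",(222,488),.059),("BR",(427,458),.059),("TR",(360,85),.059),("hingeL",(120,153),.055),("hingeR",(375,110),.055)]:
    print(nm,onz(w,f(*p),z).round(4))
print("scene")
for nm,p,z in [("rim",(356,190),.097),("barend far",(662,298),.055),("barend near",(580,432),.055),("BL",(470,380),.059),("BR",(553,242),.059),("hinge",(150,215),.06),]:
    print(nm,onz(s,g(*p),z).round(4))
```

```text
ring rim [ 0.5016 -0.1025  0.097 ]
rimL [ 0.47   -0.1034  0.097 ]
rimR [ 0.5336 -0.1024  0.097 ]
TL [ 0.4387 -0.0184  0.059 ]
BL [ 0.47   -0.1959  0.059 ]
BR [ 0.5656 -0.1787  0.059 ]
TR [ 0.5329 -0.0006  0.059 ]
hingeL [ 0.4347 -0.0305  0.055 ]
hingeR [ 0.5392 -0.012   0.055 ]
scene
rim [ 0.4978 -0.1078  0.097 ]
barend far [ 0.573  -0.2351  0.055 ]
barend near [ 0.4851 -0.2532  0.055 ]
BL [ 0.4718 -0.2     0.059 ]
BR [ 0.5625 -0.1784  0.059 ]
hinge [ 0.4445 -0.0268  0.06  ]
```

The bottle is at about (0.431, 0.345) with its cap at the right height. The ring is at about (0.5015, -0.104), the rest's yaw is about +10°, and the bar is at about (0.526, -0.243). I move above the bottle for a wrist look, turning the jaws along y on the way.

Request:
arm_command --plan '[{"translation": [-0.0094, -0.0345, 0], "turn": [0, 0, -8.5]}, {"translation": [-0.0188, -0.069, 0], "turn": [0, 0, -17]}, {"translation": [-0.0282, -0.1035, 0], "turn": [0, 0, -25.5]}, {"translation": [-0.0376, -0.138, 0], "turn": [0, 0, -34]}, {"translation": [-0.047, -0.1725, 0], "turn": [0, 0, -42.5]}, {"translation": [-0.0564, -0.207, 0], "turn": [0, 0, -51]}, {"translation": [-0.0658, -0.2415, 0], "turn": [0, 0, -59.5]}, {"translation": [-0.0752, -0.276, 0], "turn": [0, 0, -68]}, {"translation": [-0.0846, -0.3105, 0], "turn": [0, 0, -76.5]}, {"translation": [-0.094, -0.345, 0], "turn": [0, 0, -85]}]'

```text
clock: 1.15
tool_pos: [0.4303, 0.3464, 0.2311]
eef_rot: [-0.0, 0.735, 0.678, -0.0]
wrist_force: [1.8, -0.1, 0.7]
width: 0.0853
```

Run:
```python
from h import *
c=calibration("wrist");im=read_camera("wrist");np.save("w1.npy",c["pose"])
cv2.imwrite("pics/wrist1.png",im[:,:,::-1]);o=observe();print(o["tool_pos"],o["eef_rot"],o["joints"].round(3),o["clock"])
```

```text
[0.42860316 0.35023328 0.23097275] [-9.92359466e-04  7.31505429e-01  6.81834868e-01  1.88421153e-04] [ 0.472  0.376  1.411  0.002  1.355 -1.029] 1.2
```

View pics/wrist1.png

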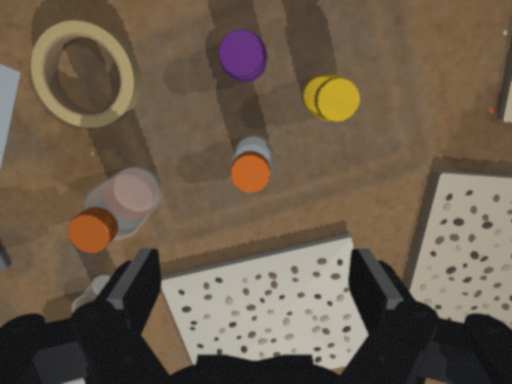

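The small bottle's orange cap is at (251,172). The big one is at (93,230), purple at (243,55) and yellow at (335,98), all clear of the jaws.

Run:
```python
from h import *
c=calibration("wrist");c0=dict(c);c0["pose"]=np.load("w1.npy")
im=cv2.imread("pics/wrist1.png");h=cv2.cvtColor(im,cv2.COLOR_BGR2HSV)
m=cv2.inRange(h,(4,140,110),(17,255,255));k,l,s,ce=cv2.connectedComponentsWithStats(m)
for i in range(1,k):
    if s[i][4]>200:
        e=cv2.minEnclosingCircle(cv2.findContours((l==i).astype(np.uint8),0,2)[0][0]);print(s[i],ce[i],e, onz(c0,ce[i],.087),onz(c0,e[0],.12), "diam", 2*e[1]/329*(c0["pose"][2,3]-.088)/.95)
print(proj(c0,[.4303,.3464,.088]),onz(c0,(243,52),.088),onz(c0,(335,98),.088),onz(c0,(253,152),.0))
im=read_camera("wrist");c=calibration("wrist");cv2.imwrite("pics/wrist2.png",im[:,:,::-1])
h=cv2.cvtColor(im,cv2.COLOR_RGB2HSV)
m=cv2.inRange(h,(4,140,110),(17,255,255));k,l,s,ce=cv2.connectedComponentsWithStats(m)
for i in range(1,k):
    if s[i][4]>200: print(ce[i],onz(c,ce[i],.087))
o=observe();print(o["tool_pos"],o["eef_rot"])
```

```text
[ 230  154   40   39 1206] [249.87064677 173.06053068] ((249.79376220703125, 172.98367309570312), 19.893022537231445) [0.4314951  0.34257563 0.087     ] [0.42180523 0.34376382 0.12      ] diam 0.03639973682468771
[  67  214   44   39 1285] [ 88.50972763 233.21712062] ((89.1868667602539, 231.8434295654297), 22.26478385925293) [0.47931683 0.18198171 0.087     ] [0.46296303 0.2025832  0.12      ] diam 0.040739524193398456
[253.9602729  171.78090959] [0.32937757 0.34569411 0.088     ] [0.37139581 0.41959668 0.088     ] [0.43181701 0.34506139 0.        ]
[245.38833333 175.20166667] [0.43219553 0.34010575 0.087     ]
[ 83.2453271  234.08566978] [0.47899226 0.1787552  0.087     ]
[0.42943611 0.34800018 0.23085655] [-4.51839236e-04  7.34618835e-01  6.78479877e-01 -1.39230749e-04]
```

Run:
```python
from h import *
for j in range(2):
    c=calibration("wrist");im=read_camera("wrist");c2=calibration("wrist")
    h=cv2.cvtColor(im,cv2.COLOR_RGB2HSV)
    m=cv2.inRange(h,(4,140,110),(17,255,255));k,l,s,ce=cv2.connectedComponentsWithStats(m)
    for i in range(1,k):
        if 1300>s[i][4]>200: print(ce[i],onz(c,ce[i],.087),onz(c2,ce[i],.087))
    o=observe();print(o["tool_pos"],o["eef_rot"],o["qvel"].round(3))
```

```text
[248.07743547 174.18068276] [0.43142385 0.34262548 0.087     ] [0.43213152 0.34078395 0.087     ]
[ 86.5        234.36037441] [0.47953037 0.18181816 0.087     ] [0.47949004 0.17966242 0.087     ]
[0.43017681 0.34628614 0.23083301] [-1.23697629e-04  7.36332716e-01  6.76619525e-01 -3.68071143e-04] [-0.053 -0.015  0.019 -0.008 -0.001  0.022]
[250.02483444 173.2839404 ] [0.43143419 0.34262128 0.087     ] [0.43198138 0.34150345 0.087     ]
[ 88.77976654 234.15330739] [0.47945593 0.18191301 0.087     ] [0.47961243 0.18059925 0.087     ]
[0.43067299 0.34520724 0.23089532] [ 5.19906195e-07  7.37214290e-01  6.75658873e-01 -4.21018907e-04] [-0.031 -0.012  0.011 -0.003 -0.001  0.005]
```

Consistent estimate: (0.4314, 0.3426). I descend, turning to the rest's yaw (100°).

Request:
arm_command --plan '[{"translation": [-0.0005, 0.0002, 0.02], "turn": [0, 0, -3]}, {"translation": [-0.001, 0.0003, 0.045], "turn": [0, 0, -6]}, {"translation": [-0.0015, 0.0004, 0.07], "turn": [0, 0, -9]}, {"translation": [-0.002, 0.0005, 0.095], "turn": [0, 0, -12]}, {"translation": [-0.0024, 0.0006, 0.12], "turn": [0, 0, -15]}, {"translation": [-0.0024, 0.0006, 0.145], "turn": [0, 0, -15]}, {"translation": [-0.0024, 0.0006, 0.165], "turn": [0, 0, -15]}, {"translation": [-0.0024, 0.0006, 0.176], "turn": [0, 0, -15]}, {"translation": [-0.0024, 0.0006, 0.176], "turn": [0, 0, -15]}, {"translation": [-0.0024, 0.0006, 0.176], "turn": [0, 0, -15]}]'

```text
clock: 2.35
tool_pos: [0.432, 0.3424, 0.0561]
eef_rot: [0.0, 0.643, 0.766, 0.0]
wrist_force: [0.2, -0.5, 0.7]
width: 0.0854
```

Request:
arm_command --plan '[{"translation": [0, 0, 0], "turn": [0, 0, 0]}, {"translation": [0, 0, 0], "turn": [0, 0, 0]}, {"translation": [0, 0, 0], "turn": [0, 0, 0]}, {"translation": [0, 0, 0], "turn": [0, 0, 0]}, {"translation": [0, 0, 0], "turn": [0, 0, 0]}, {"translation": [0, 0, 0], "turn": [0, 0, 0]}, {"translation": [0, 0, 0], "turn": [0, 0, 0]}, {"translation": [0, 0, 0], "turn": [0, 0, 0]}, {"translation": [0, 0, 0], "turn": [0, 0, 0]}, {"translation": [0, 0, 0], "turn": [0, 0, 0]}]' --gripper 0.0 --squeeze 40

```text
clock: 3.35
tool_pos: [0.4318, 0.3431, 0.0563]
eef_rot: [0.0, 0.643, 0.766, 0.001]
wrist_force: [-1.4, 2.0, 5.1]
width: 0.0361
```

Run:
```python
from h import *
o=observe();print(o["tool_pos"],o["eef_rot"],o["wrist_force"],o["width"],o["joints"])
c=calibration("wrist");im=read_camera("wrist");cv2.imwrite("pics/wrist3.png",im[:,:,::-1])
im=read_camera("side");cv2.imwrite("pics/side3.png",cv2.resize(im[180:310,130:290,::-1],None,fx=3,fy=3))
```

```text
[0.43177245 0.34310665 0.05625697] [1.27902828e-04 6.42777654e-01 7.66052163e-01 9.77572513e-04] [-1.43165074  1.95505045  5.07021141] 0.036085806675599796 [ 4.58731363e-01  5.66335859e-01  1.61590507e+00  6.75291936e-04
  9.57458921e-01 -1.28701124e+00]
```

View pics/wrist3.png

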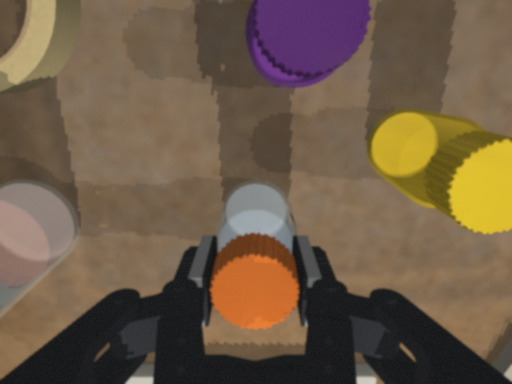

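View pics/side3.png

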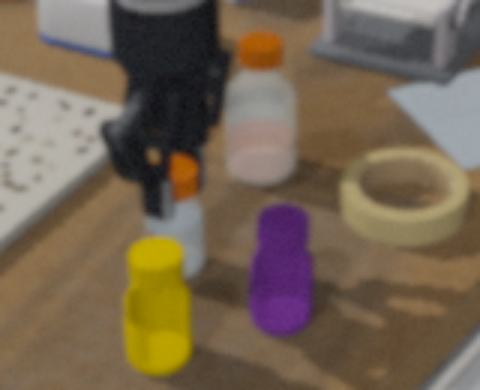

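The cap is gripped: width 36 mm, bottle upright, TCP 56 mm above its underside. I lift and check the bottle's offset in the hand.

Request:
arm_command --plan '[{"translation": [0, 0, -0.01], "turn": [0, 0, 0]}, {"translation": [0, 0, -0.03], "turn": [0, 0, 0]}, {"translation": [0, 0, -0.055], "turn": [0, 0, 0]}, {"translation": [0, 0, -0.08], "turn": [0, 0, 0]}, {"translation": [0, 0, -0.105], "turn": [0, 0, 0]}, {"translation": [0, 0, -0.13], "turn": [0, 0, 0]}, {"translation": [0, 0, -0.155], "turn": [0, 0, 0]}, {"translation": [0, 0, -0.17], "turn": [0, 0, 0]}, {"translation": [0, 0, -0.175], "turn": [0, 0, 0]}, {"translation": [0, 0, -0.175], "turn": [0, 0, 0]}]'

```text
clock: 4.45
tool_pos: [0.4313, 0.3425, 0.2306]
eef_rot: [0.0, 0.643, 0.766, 0.0]
wrist_force: [0.2, 0.7, -2.0]
width: 0.036
```

```bash
cat > cap.py <<'E'
from h import *
def cap():
    c=calibration("wrist");o=observe();im=read_camera("wrist")
    h=cv2.cvtColor(im,cv2.COLOR_RGB2HSV)
    # bright top face only
    m=cv2.inRange(h,(4,140,190),(17,255,255));k,l,s,ce=cv2.connectedComponentsWithStats(m)
    i=1+np.argmax(s[1:,4]); p=onz(c,ce[i],o["tool_pos"][2]-.0563+.088)
    print(s[i],ce[i],"cap-tcp",(p-o["tool_pos"]).round(4),o["tool_pos"],o["eef_rot"].round(4),o["wrist_force"].round(1),o["width"],o["clock"])
    return im
E
python3 - <<'E'
from cap import *
im=cap();cv2.imwrite("pics/wrist4.png",im[:,:,::-1])
E
```

```text
[237 306  48  22 526] [257.70532319 318.74524715] cap-tcp [0.012  0.0042 0.0317] [0.43133286 0.34250665 0.23062295] [1.000e-04 6.428e-01 7.661e-01 2.000e-04] [ 0.2  0.7 -2. ] 0.036013137408330426 4.45
```

View pics/wrist4.png

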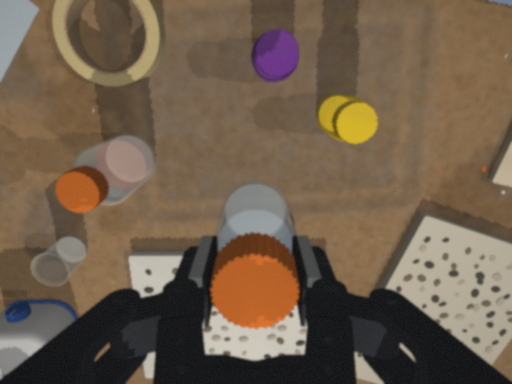

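The bottle hangs straight; the cap's top disc is centred near (255,289).

Run:
```python
from h import *
c=calibration("wrist");o=observe();t=o["tool_pos"]
print(proj(c,t+[0,0,.0317]),(onz(c,(255,289),t[2]+.0317)-t), proj(c,t+[0,0,-.0563]))
```

```text
[252.51432648 293.00641076] [-0.00203306  0.00064868  0.0317    ] [253.26995102 208.5774047 ]
```

Request:
arm_command --plan '[{"translation": [-0.015, -0.0003, 0], "turn": [0, 0, 0]}, {"translation": [-0.045, -0.0008, 0], "turn": [0, 0, 0]}, {"translation": [-0.08, -0.0014, 0], "turn": [0, 0, 0]}, {"translation": [-0.12, -0.002, 0], "turn": [0, 0, 0]}, {"translation": [-0.16, -0.003, 0], "turn": [0, 0, 0]}, {"translation": [-0.2, -0.0035, 0], "turn": [0, 0, 0]}, {"translation": [-0.24, -0.004, 0], "turn": [0, 0, 0]}, {"translation": [-0.28, -0.005, 0], "turn": [0, 0, 0]}, {"translation": [-0.32, -0.0055, 0], "turn": [0, 0, 0]}, {"translation": [-0.355, -0.006, 0], "turn": [0, 0, 0]}]'

```text
clock: 5.5
tool_pos: [0.4864, -0.0107, 0.2295]
eef_rot: [-0.001, 0.643, 0.766, -0.0]
wrist_force: [-0.3, 0.1, -2.1]
width: 0.036
```

Request:
arm_command --plan '[{"translation": [-0.035, -0.0005, 0], "turn": [0, 0, 0]}, {"translation": [-0.065, -0.001, 0], "turn": [0, 0, 0]}, {"translation": [-0.085, -0.0015, 0], "turn": [0, 0, 0]}, {"translation": [-0.095, -0.002, 0], "turn": [0, 0, 0]}, {"translation": [-0.0971, -0.002, 0], "turn": [0, 0, 0]}, {"translation": [-0.0971, -0.002, 0], "turn": [0, 0, 0]}, {"translation": [-0.0971, -0.002, 0], "turn": [0, 0, 0]}, {"translation": [-0.0971, -0.002, 0], "turn": [0, 0, 0]}, {"translation": [-0.0971, -0.002, 0], "turn": [0, 0, 0]}, {"translation": [-0.0971, -0.002, 0], "turn": [0, 0, 0]}]'

```text
clock: 6.5
tool_pos: [0.502, -0.1037, 0.2303]
eef_rot: [0.0, 0.643, 0.766, 0.0]
wrist_force: [0.5, -0.1, -1.8]
width: 0.0357
```

Run:
```python
from h import *
for n in ["wrist","scene","side"]:
    c=calibration(n);im=read_camera(n)[:,:,::-1];cv2.imwrite(f"pics/{n}5.png",im)
    if n!="wrist": 
        r=(120,250,220,350) if n=="scene" else (90,215,200,320)
        cv2.imwrite(f"pics/{n}5c.png",cv2.resize(im[r[0]:r[1],r[2]:r[3]],None,fx=4.5,fy=4.5,interpolation=cv2.INTER_CUBIC))
o=observe();print(o["tool_pos"],o["eef_rot"],o["wrist_force"],o["width"],o["joints"],o["clock"])
```

```text
[ 0.50203383 -0.10395656  0.23030632] [3.44169307e-06 6.42710039e-01 7.66109526e-01 3.07626339e-06] [-0.89152025  0.19013129 -1.40655182] 0.035905335594011656 [-4.33024591e-01  2.86497945e-01  1.53582532e+00  4.26923303e-06
  1.31926113e+00 -2.17855742e+00] 6.65
```

View pics/wrist5.png

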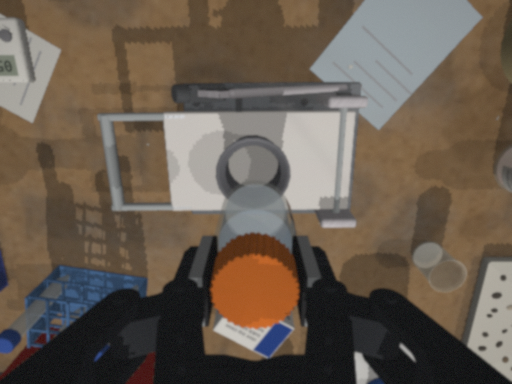

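View pics/scene5c.png

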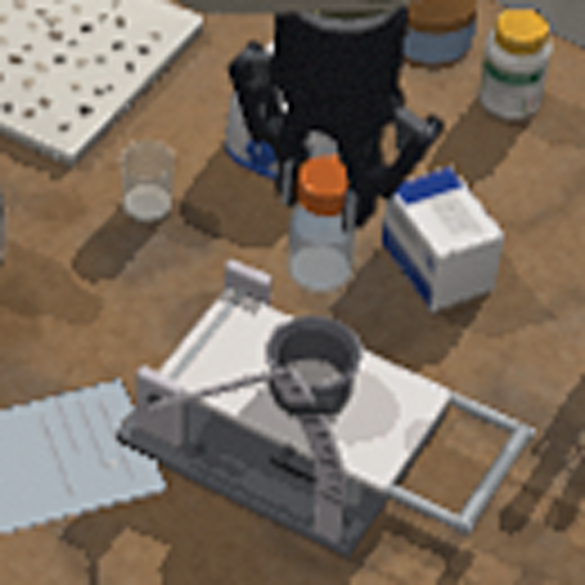

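View pics/side5c.png

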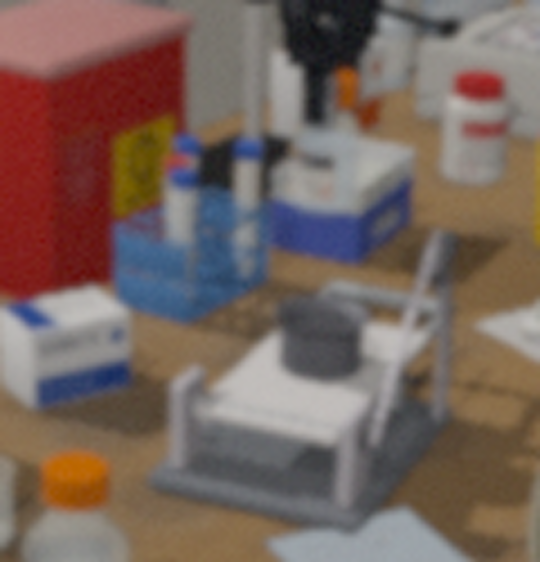

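The wrist picture shows the board square to the tool (edges along the rows). The ring rim is centred near (254,172), and the bar runs from (105,118) to (118,208). I fit these and check the target.

Run:
```python
from h import *
c=calibration("wrist");o=observe();t=o["tool_pos"]
im=cv2.imread("pics/wrist5.png")
cv2.imwrite("pics/w5c.png",cv2.resize(im[70:240,90:370],None,fx=2.8,fy=2.8,interpolation=cv2.INTER_CUBIC))
print("rim proj if centre=tcp",proj(c,[t[0],t[1],.097]))
for p in [(216.5,173),(291,173),(254,173)]: print(onz(c,p,.097).round(4))
for p,z in [((105,118),.055),((118,208),.055),((166,113),.059),((173,211),.059),((343,112),.062),((345,212),.062)]: print(p,onz(c,p,z).round(4))
R=np.array([[-.1736,.9848],[.9848,.1736]]) #rows tool x,y
for nm,P in {"needle":[-.06,.085-.126,.055],"bar":[0,-.14,.055],"mark.28":[-.071,.085-.128*np.cos(.28),.055+.128*np.sin(.28)],"mark.62":[-.071,.085-.128*np.cos(.62),.055+.128*np.sin(.62)]}.items():
    # rest frame x -> tool y, rest y -> tool x
    w=np.array([.502,-.104])+P[0]*R[1]+P[1]*R[0]
    print(nm,[w.round(4),P[2]],*[proj(calibration(n),[w[0],w[1],P[2]]).round(1) for n in("wrist","scene","side")])
```

```text
rim proj if centre=tcp [253.54836335 174.72395321]
[ 0.5061 -0.1361  0.097 ]
[ 0.4948 -0.072   0.097 ]
[ 0.5004 -0.1038  0.097 ]
(105, 118) [ 0.4836 -0.2512  0.055 ]
(118, 208) [ 0.5748 -0.2349  0.055 ]
(166, 113) [ 0.4681 -0.1934  0.059 ]
(173, 211) [ 0.5663 -0.1773  0.059 ]
(343, 112) [ 0.4381 -0.031   0.062 ]
(345, 212) [ 0.5353 -0.003   0.062 ]
needle [array([ 0.45  , -0.1548]), 0.055] [209.9 100.5] [290.4 224.9] [293.2 170.6]
bar [array([ 0.5263, -0.2419]), 0.055] [113.1 162.5] [329.1 225.7] [286.5 156.1]
mark.28 [array([ 0.4387, -0.1538]), np.float64(0.09037352301620656)] [207.5  89.9] [288.4 219.8] [297.  161.1]
mark.62 [array([ 0.4354, -0.1352]), np.float64(0.12937250054877505)] [226.5  92.3] [283.5 208.7] [295.8 151.3]
```

View pics/w5c.png

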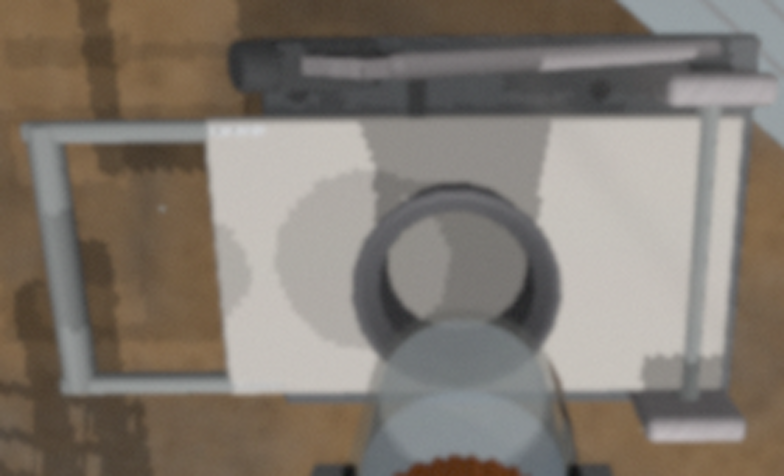

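Ring and cap show the same 2 mm offset from the tool axis in the wrist camera, so they are aligned with each other. I lower the bottle into the mouth.

Request:
arm_command --plan '[{"translation": [0, 0, 0.015], "turn": [0, 0, 0]}, {"translation": [0, 0, 0.035], "turn": [0, 0, 0]}, {"translation": [0, 0, 0.055], "turn": [0, 0, 0]}, {"translation": [0, 0, 0.067], "turn": [0, 0, 0]}, {"translation": [0, 0, 0.073], "turn": [0, 0, 0]}, {"translation": [0, 0, 0.078], "turn": [0, 0, 0]}, {"translation": [0, 0, 0.083], "turn": [0, 0, 0]}, {"translation": [0, 0, 0.088], "turn": [0, 0, 0]}, {"translation": [0, 0, 0.09], "turn": [0, 0, 0]}, {"translation": [0, 0, 0.09], "turn": [0, 0, 0]}]'

```text
clock: 7.65
tool_pos: [0.502, -0.1041, 0.1402]
eef_rot: [-0.0, 0.643, 0.766, -0.0]
wrist_force: [0.3, -0.4, -2.3]
width: 0.0356
```

Run:
```python
from h import *
o=observe();print(o["tool_pos"],o["eef_rot"],o["wrist_force"],o["moment"],o["width"])
n="scene";im=read_camera(n)[:,:,::-1];r=(130,250,220,350)
a=cv2.resize(im[r[0]:r[1],r[2]:r[3]],None,fx=4,fy=4,interpolation=cv2.INTER_CUBIC)
n="wrist";b=read_camera(n)[:,:,::-1][80:,120:400]
b=cv2.resize(b,(442,480));cv2.imwrite("pics/c6.png",np.hstack([a,b])[:, :962] if 0 else cv2.resize(np.hstack([a,b]),(800,396)))
```

```text
[ 0.50199117 -0.10405311  0.14019101] [-9.45892304e-05  6.42786048e-01  7.66045747e-01 -1.65001020e-05] [ 0.26143327 -0.42303995 -2.25525447] [0.01756685 0.01470459 0.0115075 ] 0.0355806106235997
```

View pics/c6.png

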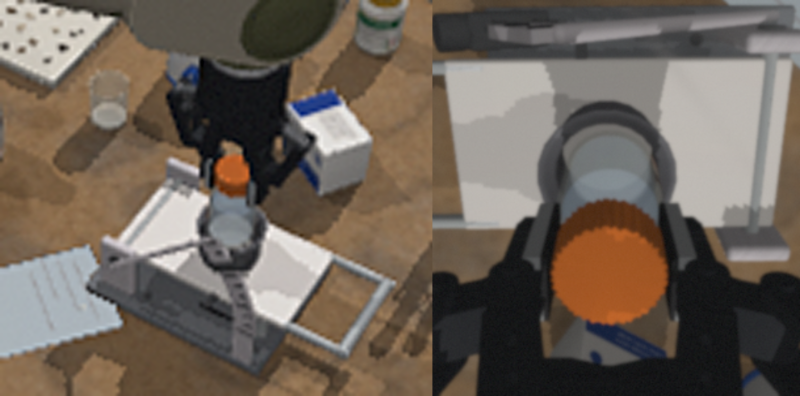

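The bottle is inside the mouth with no contact force, so I lower the last 24 mm.

Request:
arm_command --plan '[{"translation": [0, 0, 0.004], "turn": [0, 0, 0]}, {"translation": [0, 0, 0.008], "turn": [0, 0, 0]}, {"translation": [0, 0, 0.012], "turn": [0, 0, 0]}, {"translation": [0, 0, 0.016], "turn": [0, 0, 0]}, {"translation": [0, 0, 0.019], "turn": [0, 0, 0]}, {"translation": [0, 0, 0.021], "turn": [0, 0, 0]}, {"translation": [0, 0, 0.023], "turn": [0, 0, 0]}, {"translation": [0, 0, 0.0245], "turn": [0, 0, 0]}, {"translation": [0, 0, 0.0245], "turn": [0, 0, 0]}, {"translation": [0, 0, 0.0245], "turn": [0, 0, 0]}]'

```text
clock: 8.75
tool_pos: [0.5021, -0.1041, 0.1159]
eef_rot: [0.0, 0.643, 0.766, 0.0]
wrist_force: [0.0, 0.4, -1.2]
width: 0.036
```

Request:
arm_command --plan '[{"translation": [0, 0, 0.0005], "turn": [0, 0, 0]}, {"translation": [0, 0, 0.001], "turn": [0, 0, 0]}, {"translation": [0, 0, 0.0015], "turn": [0, 0, 0]}, {"translation": [0, 0, 0.0015], "turn": [0, 0, 0]}, {"translation": [0, 0, 0.0015], "turn": [0, 0, 0]}, {"translation": [0, 0, 0.0015], "turn": [0, 0, 0]}, {"translation": [0, 0, 0.0015], "turn": [0, 0, 0]}, {"translation": [0, 0, 0.0015], "turn": [0, 0, 0]}, {"translation": [0, 0, 0.0015], "turn": [0, 0, 0]}, {"translation": [0, 0, 0.0015], "turn": [0, 0, 0]}]'

```text
clock: 9.75
tool_pos: [0.5025, -0.1042, 0.1155]
eef_rot: [0.001, 0.643, 0.766, 0.0]
wrist_force: [-2.5, 1.3, 9.3]
width: 0.0358
```

Request:
arm_command --plan '[{"translation": [0, 0, 0], "turn": [0, 0, 0]}, {"translation": [0, 0, 0], "turn": [0, 0, 0]}, {"translation": [0, 0, 0], "turn": [0, 0, 0]}, {"translation": [0, 0, 0], "turn": [0, 0, 0]}, {"translation": [0, 0, 0], "turn": [0, 0, 0]}, {"translation": [0, 0, 0], "turn": [0, 0, 0]}, {"translation": [0, 0, 0], "turn": [0, 0, 0]}, {"translation": [0, 0, 0], "turn": [0, 0, 0]}, {"translation": [0, 0, 0], "turn": [0, 0, 0]}, {"translation": [0, 0, 0], "turn": [0, 0, 0]}]' --gripper 0.085

```text
clock: 10.75
tool_pos: [0.502, -0.1041, 0.1143]
eef_rot: [-0.0, 0.643, 0.766, 0.0]
wrist_force: [-0.2, 0.0, -0.0]
width: 0.0849
```

Request:
arm_command --plan '[{"translation": [0, 0, -0.01], "turn": [0, 0, 0]}, {"translation": [0, 0, -0.025], "turn": [0, 0, 0]}, {"translation": [0, 0, -0.045], "turn": [0, 0, 0]}, {"translation": [0, 0, -0.065], "turn": [0, 0, 0]}, {"translation": [0, 0, -0.085], "turn": [0, 0, 0]}, {"translation": [0, 0, -0.1], "turn": [0, 0, 0]}, {"translation": [0, 0, -0.11], "turn": [0, 0, 0]}, {"translation": [0, 0, -0.115], "turn": [0, 0, 0]}, {"translation": [0, 0, -0.115], "turn": [0, 0, 0]}, {"translation": [0, 0, -0.115], "turn": [0, 0, 0]}]'

```text
clock: 11.75
tool_pos: [0.5018, -0.104, 0.2287]
eef_rot: [-0.001, 0.643, 0.766, -0.0]
wrist_force: [-0.2, -0.4, 0.5]
width: 0.0854
```

Run:
```python
from h import *
o=observe();print(o["tool_pos"],o["eef_rot"],o["wrist_force"],o["moment"],o["width"])
n="scene";im=read_camera(n)[:,:,::-1];r=(130,250,220,350);cv2.imwrite("pics/scene7.png",im)
a=cv2.resize(im[r[0]:r[1],r[2]:r[3]],None,fx=6,fy=4.5,interpolation=cv2.INTER_CUBIC)
cv2.imwrite("pics/s7c.png",cv2.resize(im[r[0]:r[1],r[2]:r[3]],None,fx=4.8,fy=4.8,interpolation=cv2.INTER_CUBIC))
b=read_camera("wrist")[:,:,::-1];cv2.imwrite("pics/wrist7.png",b)
b=read_camera("side")[:,:,::-1];cv2.imwrite("pics/side7.png",cv2.resize(b[100:220,220:320],None,fx=4.8,fy=4.8,interpolation=cv2.INTER_CUBIC))
```

```text
[ 0.50179888 -0.10397934  0.22871488] [-5.19961658e-04  6.42797416e-01  7.66036026e-01 -1.37284154e-04] [-0.19917654 -0.40110425  0.45142254] [-0.03444408  0.03253403 -0.01790869] 0.08539745434274784
```

View pics/s7c.png

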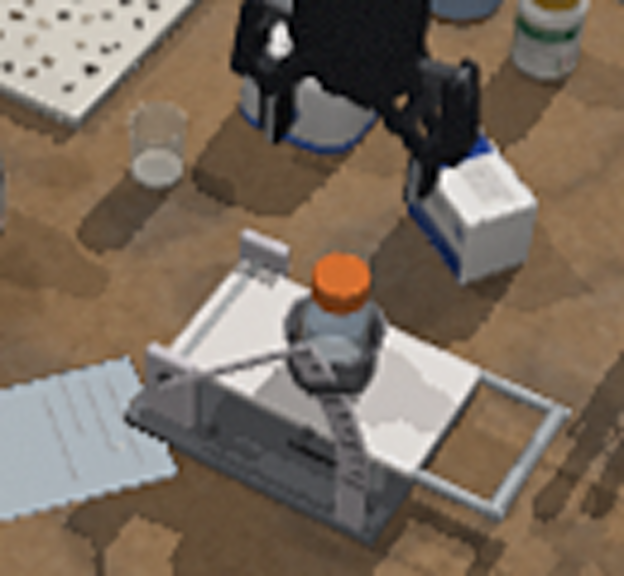

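View pics/wrist7.png

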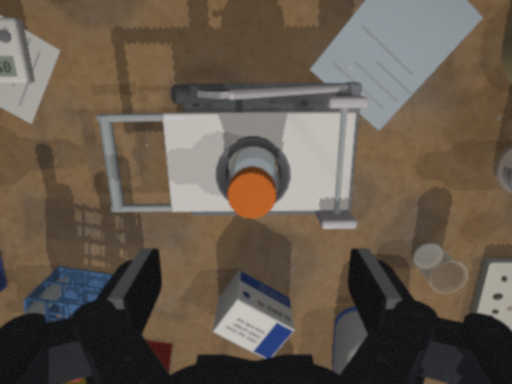

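View pics/side7.png

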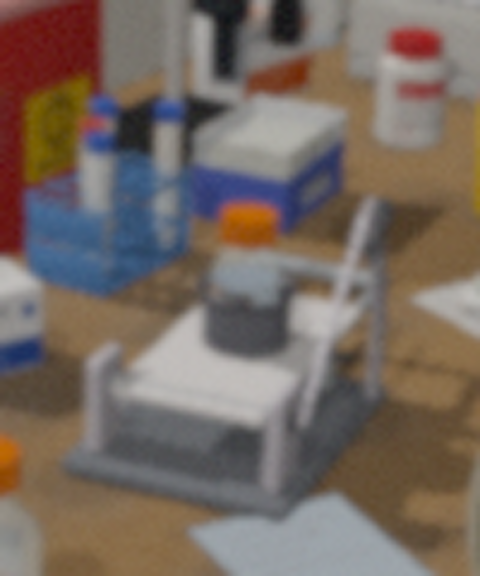

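The bottle stands upright and seated in the ring at scene (290,200), and the gripper is clear. Next, a tilted wrist view of the scale face from the robot side to measure the mark.

Request:
arm_command --plan '[{"translation": [-0.001, -0.015, 0], "turn": [-3, 0, 0]}, {"translation": [-0.003, -0.035, 0], "turn": [-7, 0, 0]}, {"translation": [-0.005, -0.06, 0], "turn": [-12, 0, 0]}, {"translation": [-0.006, -0.08, 0.01], "turn": [-18, 0, 0]}, {"translation": [-0.007, -0.095, 0.02], "turn": [-24, 0, 0]}, {"translation": [-0.008, -0.105, 0.03], "turn": [-30, 0, 0]}, {"translation": [-0.008, -0.105, 0.03], "turn": [-35, 0, 0]}, {"translation": [-0.008, -0.105, 0.03], "turn": [-35, 0, 0]}, {"translation": [-0.008, -0.105, 0.03], "turn": [-35, 0, 0]}, {"translation": [-0.008, -0.105, 0.03], "turn": [-35, 0, 0]}]'

```text
clock: 12.9
tool_pos: [0.4173, -0.1109, 0.2183]
eef_rot: [0.185, 0.626, 0.727, 0.214]
wrist_force: [-0.0, -0.4, 0.7]
width: 0.0848
```

Run:
```python
from h import *
o=observe();print(o["tool_pos"],o["eef_rot"],o["wrist_force"],o["qvel"].round(3),o["clock"])
c=calibration("wrist");np.save("w8.npy",c["pose"])
b=read_camera("wrist")[:,:,::-1];cv2.imwrite("pics/wrist8.png",b)
R=np.array([[-.1736,.9848],[.9848,.1736]])
for th in (0,.28,.62):
    P=[-.071,.085-.128*np.cos(th),.055+.128*np.sin(th)];w=np.array([.502,-.104])+P[0]*R[1]+P[1]*R[0];print(th,proj(c,[*w,P[2]]))
```

```text
[ 0.41731805 -0.11087663  0.21828234] [0.18490578 0.62624051 0.72660185 0.21373447] [-0.02639108 -0.43903983  0.67568329] [-0.002  0.003  0.003  0.008  0.001  0.   ] 12.9
0 [193.36553091  83.12507125]
0.28 [194.4497391  109.91869414]
0.62 [214.98861155 145.12671748]
```

View pics/wrist8.png

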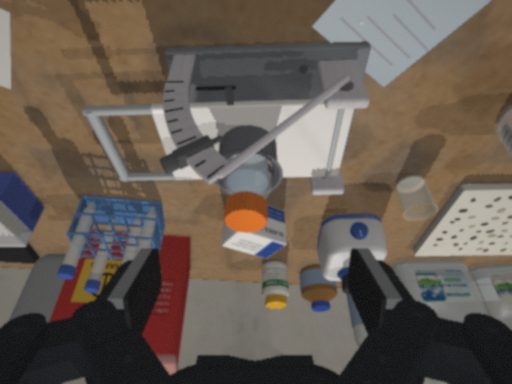

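The scale face is visible: ticks down the arc, the needle along row ~88 with its tip near (196,88), and the clamp near (188,153) with its nose toward (212,143).

Run:
```python
from h import *
b=cv2.imread("pics/wrist8.png")
cv2.imwrite("pics/w8c.png",cv2.resize(b[60:195,150:270],None,fx=5,fy=4.4,interpolation=cv2.INTER_CUBIC)[:594] if 0 else cv2.resize(b[65:190,145:285],None,fx=4.8,fy=4.8,interpolation=cv2.INTER_CUBIC))
```

```text
(no output)
```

View pics/w8c.png

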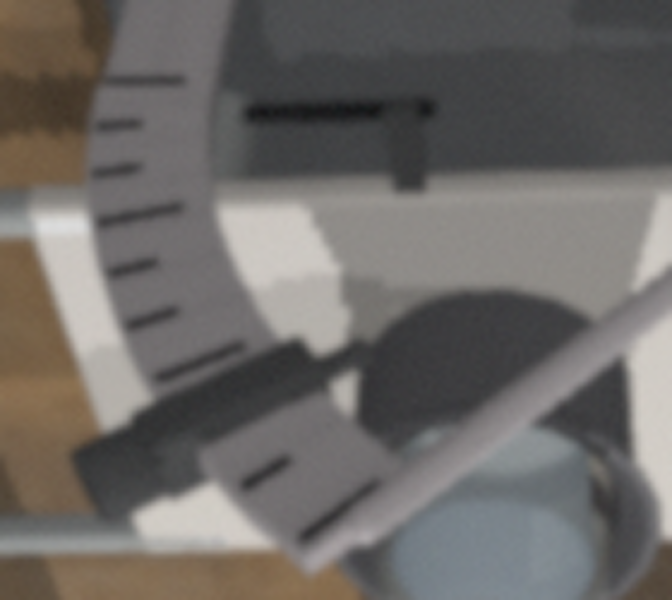

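Run:
```python
from h import *
c=calibration("wrist");c=dict(c);c["pose"]=np.load("w8.npy")
g=lambda u,v:(145+(u+.5)/4.8-.5,65+(v+.5)/4.8-.5)
yaw=np.deg2rad(10.1); ex=np.array([np.cos(yaw),np.sin(yaw),0]);ey=np.array([-np.sin(yaw),np.cos(yaw),0])
H=np.array([.502,-.104,0.055])+.085*ey
def meas(uv,xp):
    o,d=ray(c,uv); t=(xp-ex@(o-H))/(ex@d); p=o+t*d-H
    y,z=-ey@p,p[2]; return np.degrees(np.arctan2(z,y)),np.hypot(y,z)
pts={"t0o":(103,80),"t0i":(184,80),"t5":(100,126),"t10":(97,173),"t15o":(100,223),"t15i":(182,208),"t20":(110,272),"t25":(128,327),"t30o":(158,380),"t30i":(243,346),"t40o":(243,487),"t45o":(303,538),"t45i":(375,487)}
for xp in (-.074,-.071,-.068):
    print(xp)
    for k,v in pts.items(): print(k,np.round(meas(g(*v),xp),4),end="; ")
    print()
for xp in(-.085,-.080,-.075,-.07,-.065,-.06,-.055): print(xp,"nose",np.round(meas(g(370,350),xp),4),"needle tip",np.round(meas(g(246,113),xp),4),"needle root",np.round(meas(g(380,109),xp),4),"nose base",np.round(meas(g(310,378),xp),4))
```

```text
-0.074
t0o [0.3062 0.1501]; t0i [0.5804 0.1359]; t5 [5.4345 0.149 ]; t10 [10.3938  0.1491]; t15o [15.4209  0.1493]; t15i [15.4865  0.1364]; t20 [20.1597  0.1496]; t25 [25.275  0.15 ]; t30o [30.2055  0.1498]; t30i [30.181   0.1365]; t40o [39.9915  0.1499]; t45o [44.9034  0.1495]; t45i [44.9421  0.137 ]; 
-0.071
t0o [-1.4125  0.1516]; t0i [-1.3167  0.1371]; t5 [3.7532 0.1501]; t10 [8.7749 0.1498]; t15o [13.8798  0.1497]; t15i [13.7974  0.1365]; t20 [18.7031  0.1496]; t25 [23.9227  0.1497]; t30o [28.9592  0.1492]; t30i [28.8095  0.1357]; t40o [38.9875  0.1488]; t45o [44.0305  0.1482]; t45i [43.9883  0.1354]; 
-0.068
t0o [-3.0953  0.1533]; t0i [-3.1778  0.1385]; t5 [2.0978 0.1513]; t10 [7.173  0.1507]; t15o [12.3474  0.1502]; t15i [12.1126  0.1367]; t20 [17.2482  0.1497]; t25 [22.5661  0.1495]; t30o [27.7037  0.1487]; t30i [27.4218  0.1349]; t40o [37.9688  0.1478]; t45o [43.1422  0.1469]; t45i [43.0125  0.1339]; 
-0.085 nose [40.0237  0.1272] needle tip [12.7779  0.1234] needle root [15.2453  0.1029] nose base [39.615   0.1364]
-0.08 nose [37.8753  0.1245] needle tip [9.3405 0.1237] needle root [11.1899  0.1022] nose base [37.598   0.1341]
-0.075 nose [35.6349  0.122 ] needle tip [5.9282 0.1243] needle root [7.0954 0.102 ] nose base [35.5115  0.1319]
-0.07 nose [33.3038  0.1197] needle tip [2.5646 0.1255] needle root [3.0034 0.1022] nose base [33.3577  0.1299]
-0.065 nose [30.8846  0.1176] needle tip [-0.729  0.127] needle root [-1.045   0.1031] nose base [31.1396  0.1281]
-0.06 nose [28.3812  0.1157] needle tip [-3.9336  0.1289] needle root [-5.011   0.1044] nose base [28.8612  0.1265]
-0.055 nose [25.7993  0.114 ] needle tip [-7.0338  0.1313] needle root [-8.8606  0.1062] nose base [26.5275  0.125 ]
```

The ticks fit 0–45° almost exactly on the arc's front face (x' = -74 mm), which confirms the rest pose. The nose's depth is ambiguous from one view (31–36°), so I take a second view shifted towards the free end.

Request:
arm_command --plan '[{"translation": [-0.01, 0, 0], "turn": [0, 0, 0]}, {"translation": [-0.03, 0, 0], "turn": [0, 0, 0]}, {"translation": [-0.055, 0, 0], "turn": [0, 0, 0]}, {"translation": [-0.08, 0, 0], "turn": [0, 0, 0]}, {"translation": [-0.1, 0, 0], "turn": [0, 0, 0]}, {"translation": [-0.11, 0, 0], "turn": [0, 0, 0]}, {"translation": [-0.11, 0, 0], "turn": [0, 0, 0]}, {"translation": [-0.11, 0, 0], "turn": [0, 0, 0]}, {"translation": [-0.11, 0, 0], "turn": [0, 0, 0]}, {"translation": [-0.11, 0, 0], "turn": [0, 0, 0]}]'

```text
clock: 13.95
tool_pos: [0.4508, -0.206, 0.2341]
eef_rot: [0.177, 0.639, 0.721, 0.201]
wrist_force: [0.1, 0.1, 0.2]
width: 0.0851
```

Run:
```python
from h import *
o=observe();print(o["tool_pos"],o["eef_rot"],o["joints"].round(3),o["qvel"].round(3),o["clock"])
c=calibration("wrist");np.save("w9.npy",c["pose"])
b=read_camera("wrist")[:,:,::-1];cv2.imwrite("pics/wrist9.png",b)
H=np.array([.502,-.104,0.055])
print(proj(c,[.437,-.14,.125]))
u,v=proj(c,[.437,-.14,.11]).astype(int)
x0=max(0,u-75);y0=max(0,v-65);print("crop0",x0,y0)
cv2.imwrite("pics/w9c.png",cv2.resize(b[y0:y0+125,x0:x0+150],None,fx=4.8,fy=4.8,interpolation=cv2.INTER_CUBIC))
```

```text
[ 0.45076217 -0.20601678  0.23408241] [0.17668656 0.63929512 0.7208739  0.20105827] [-0.91   0.043  1.917  0.569  0.965 -2.88 ] [-0.002  0.001 -0.005 -0.001 -0.001 -0.001] 13.95
[349.59540843 107.34644627]
crop0 270 29
```

View pics/wrist9.png

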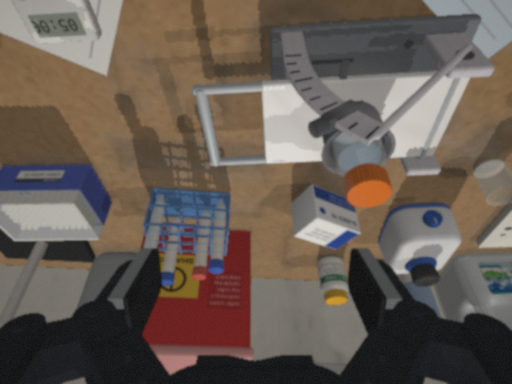

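View pics/w9c.png

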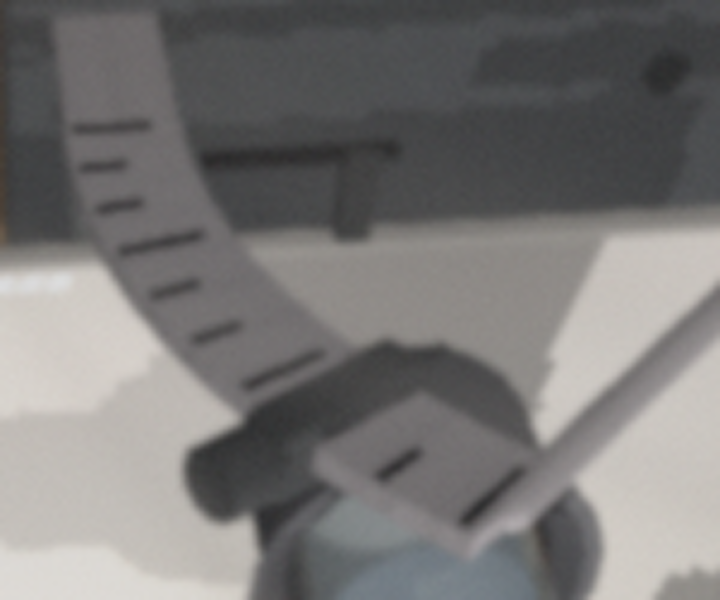

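Run:
```python
from h import *
c=dict(calibration("wrist"));c8=dict(c);c9=dict(c);c8["pose"]=np.load("w8.npy");c9["pose"]=np.load("w9.npy")
g8=lambda p:(145+(p[0]+.5)/4.8-.5,65+(p[1]+.5)/4.8-.5)
g9=lambda p:(270+(p[0]+.5)/4.8-.5,29+(p[1]+.5)/4.8-.5)
yaw=np.deg2rad(10.1); ex=np.array([np.cos(yaw),np.sin(yaw),0]);ey=np.array([-np.sin(yaw),np.cos(yaw),0])
H=np.array([.502,-.104,0.055])+.085*ey
def rest(P):
    p=P-H;y,z=-ey@p,p[2];return np.round([ex@p*1e3,np.degrees(np.arctan2(z,y)),np.hypot(y,z)*1e3,y*1e3,z*1e3],2)
def pl(c,uv,xp):
    o,d=ray(c,uv); t=(xp-ex@(o-H))/(ex@d); return o+t*d
print("tick check 9")
for k,v in {"t0o":(72,130),"t0i":(150,125),"t15o":(120,250),"t15i":(203,236),"t30o":(245,387),"t30i":(322,352),"t45i":(522,470),"t40":(420,452)}.items(): print(k,rest(pl(c9,g9(v),-.074)))
for nm,a,b in [("corner inner",(303,340),(390,342)),("30i tick",(243,346),(322,352)),("needle tip",(246,113),(203,162)),("30o",(158,380),(245,387)),("t15i",(182,208),(203,236))]:
    x,r=tri([ray(c8,g8(a)),ray(c9,g9(b))]);print(nm,rest(x),np.round(r,4))
print("line8",*[rest(pl(c8,g8(p),-.074)) for p in[(205,450),(310,395)]])
print("line9",*[rest(pl(c9,g9(p),-.074)) for p in[(318,455),(425,390)]])
```

```text
tick check 9
t0o [-74.     0.6  149.94 149.93   1.58]
t0i [-74.     0.54 136.54 136.53   1.3 ]
t15o [-74.    15.18 150.01 144.77  39.28]
t15i [-74.    15.51 136.5  131.53  36.51]
t30o [-74.    30.12 150.44 130.12  75.5 ]
t30i [-74.    29.99 136.39 118.14  68.17]
t45i [-74.    44.85 136.13  96.5   96.01]
t40 [-74.    40.01 142.17 108.89  91.41]
corner inner [-75.86  32.5  129.18 108.94  69.41] [0.0002 0.0002]
30i tick [-73.93  30.05 136.45 118.11  68.33] [0.0002 0.0002]
needle tip [-65.8   -0.15 126.67 126.67  -0.33] [0.0001 0.0001]
30o [-73.05  29.78 149.63 129.86  74.33] [0.0001 0.0001]
t15i [-73.79  15.38 136.36 131.48  36.16] [0. 0.]
line8 [-74.    36.46 150.35 120.91  89.35] [-74.    36.37 133.25 107.29  79.02]
line9 [-74.    36.65 152.58 122.41  91.08] [-74.    36.5  131.24 105.49  78.08]
```

Two views agree. The clamp body spans 32.5° to 36.4° on the scale (9 mm wide), so the mark is at about 34.4° (0.60 rad). The needle reads -0.15° with the board flat, and the ticks check to within 0.6° (0.2° around the mark). I return the tool upright.

Request:
arm_command --plan '[{"translation": [0, 0, 0], "turn": [6, 0, 0]}, {"translation": [0, 0, 0], "turn": [12, 0, 0]}, {"translation": [0, 0, 0], "turn": [18, 0, 0]}, {"translation": [0, 0, 0], "turn": [24, 0, 0]}, {"translation": [0, 0, 0], "turn": [30, 0, 0]}, {"translation": [0, 0, 0], "turn": [35, 0, 0]}, {"translation": [0, 0, 0], "turn": [35, 0, 0]}, {"translation": [0, 0, 0], "turn": [35, 0, 0]}, {"translation": [0, 0, 0], "turn": [35, 0, 0]}, {"translation": [0, 0, 0], "turn": [35, 0, 0]}]' --gripper 0.05

```text
clock: 15.0
tool_pos: [0.4505, -0.2067, 0.2342]
eef_rot: [-0.023, 0.663, 0.748, -0.025]
wrist_force: [0.3, 0.3, -0.0]
width: 0.0502
```

```bash
cat > rel.py <<'E'
from h import *
from scipy.spatial.transform import Rotation as Ro
def rel(target,yawdeg):
    o=observe();q=o["eef_rot"];R=Ro.from_quat([q[1],q[2],q[3],q[0]])
    T=Ro.from_euler('z',yawdeg,degrees=True)*Ro.from_quat([1,0,0,0])
    print("pos",o["tool_pos"].round(4),"shift",R.inv().apply(np.array(target)-o["tool_pos"]).round(4),"turn",np.degrees((R.inv()*T).as_rotvec()).round(2),"j",o["joints"].round(3),o["wrist_force"].round(2),o["width"],o["clock"])
E
python3 -c "
from rel import *
rel([.5266,-.2418,.12],100.1)"
```

```text
pos [ 0.4505 -0.2067  0.2342] shift [-0.0442  0.079   0.109 ] turn [-3.88 -0.24 -3.26] j [-0.643  0.28   1.536 -0.046  1.377 -2.323] [ 0.34  0.25 -0.01] 0.050184617889912214 15.0
```

Request:
arm_command --plan '[{"translation": [-0.006, 0.011, 0.008], "turn": [-1, 0, -1]}, {"translation": [-0.015, 0.028, 0.025], "turn": [-2, -0.1, -2]}, {"translation": [-0.027, 0.048, 0.05], "turn": [-3, -0.2, -3]}, {"translation": [-0.037, 0.066, 0.08], "turn": [-3.9, -0.2, -3.3]}, {"translation": [-0.0442, 0.079, 0.1], "turn": [-3.9, -0.2, -3.3]}, {"translation": [-0.0442, 0.079, 0.109], "turn": [-3.9, -0.2, -3.3]}, {"translation": [-0.0442, 0.079, 0.109], "turn": [-3.9, -0.2, -3.3]}, {"translation": [-0.0442, 0.079, 0.109], "turn": [-3.9, -0.2, -3.3]}, {"translation": [-0.0442, 0.079, 0.109], "turn": [-3.9, -0.2, -3.3]}, {"translation": [-0.0442, 0.079, 0.109], "turn": [-3.9, -0.2, -3.3]}]'

```text
clock: 16.0
tool_pos: [0.5271, -0.2418, 0.1208]
eef_rot: [0.0, 0.642, 0.767, 0.0]
wrist_force: [0.6, -0.2, -0.1]
width: 0.0499
```

Run:
```python
from rel import *
rel([.5266,-.2418,.036],100.1)
c=calibration("wrist");print(proj(c,[.5266,-.2418,.055]),[proj(c,np.array([.5266,-.2418,.055])+s*np.array([.9845,.1754,0])) for s in(-.0425,.0425)])
b=read_camera("wrist")[:,:,::-1];cv2.imwrite("pics/wrist10.png",b)
```

```text
pos [ 0.5271 -0.2418  0.1208] shift [ 0.0001 -0.0005  0.0848] turn [0.03 0.02 0.08] j [-0.632  0.535  1.47   0.     1.136 -2.381] [ 0.58 -0.17 -0.11] 0.04987943294873004 16.0
[253.4220485  202.45003755] [array([253.49710756, 140.54174661]), array([253.35553858, 257.3070439 ])]
```

View pics/wrist10.png

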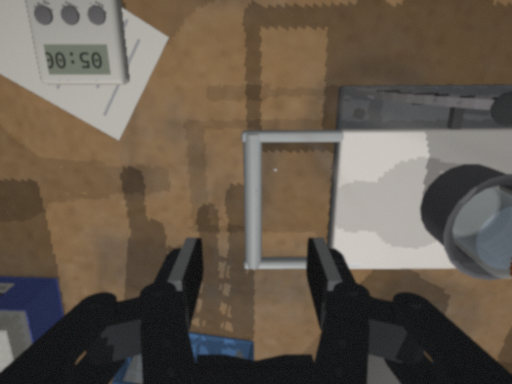

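The bar is at column 253, rows 135–263, centred between the fingers, and the space beside it is open. I descend.

Request:
arm_command --plan '[{"translation": [0, -0.0003, 0.01], "turn": [0, 0, 0]}, {"translation": [0, -0.0005, 0.025], "turn": [0, 0, 0]}, {"translation": [0, -0.0005, 0.04], "turn": [0, 0, 0]}, {"translation": [0, -0.0005, 0.055], "turn": [0, 0, 0]}, {"translation": [0, -0.0005, 0.068], "turn": [0, 0, 0]}, {"translation": [0, -0.0005, 0.078], "turn": [0, 0, 0]}, {"translation": [0, -0.0005, 0.084], "turn": [0, 0, 0]}, {"translation": [0, -0.0005, 0.084], "turn": [0, 0, 0]}, {"translation": [0, -0.0005, 0.084], "turn": [0, 0, 0]}, {"translation": [0, -0.0005, 0.084], "turn": [0, 0, 0]}]'

```text
clock: 17.05
tool_pos: [0.5267, -0.2419, 0.0363]
eef_rot: [-0.0, 0.642, 0.767, 0.0]
wrist_force: [-0.4, -0.0, 0.7]
width: 0.0503
```

Request:
arm_command --plan '[{"translation": [0, 0, 0], "turn": [0, 0, 0]}, {"translation": [0, 0, 0], "turn": [0, 0, 0]}, {"translation": [0, 0, 0], "turn": [0, 0, 0]}, {"translation": [0, 0, 0], "turn": [0, 0, 0]}, {"translation": [0, 0, 0], "turn": [0, 0, 0]}, {"translation": [0, 0, 0], "turn": [0, 0, 0]}, {"translation": [0, 0, 0], "turn": [0, 0, 0]}, {"translation": [0, 0, 0], "turn": [0, 0, 0]}, {"translation": [0, 0, 0], "turn": [0, 0, 0]}, {"translation": [0, 0, 0], "turn": [0, 0, 0]}]' --gripper 0.0 --squeeze 50

```text
clock: 18.05
tool_pos: [0.5267, -0.2431, 0.0362]
eef_rot: [0.001, 0.642, 0.767, -0.001]
wrist_force: [0.7, -6.5, -0.6]
width: 0.0103
```

Run:
```python
from rel import *
rel([.5266,-.2418,.036],100.1)
```

```text
pos [ 0.5267 -0.2431  0.0362] shift [0.0013 0.0001 0.0002] turn [0.01 0.11 0.07] j [-6.340e-01  6.470e-01  1.534e+00 -1.000e-03  9.580e-01 -2.381e+00] [ 0.67 -6.49 -0.64] 0.010328235862846955 18.05
```

The bar is gripped. I lift along the hinge arc, first to 18°.

Request:
arm_command --plan '[{"translation": [-0.001, 0, -0.0039], "turn": [0, 0, 0]}, {"translation": [-0.0007, 0, -0.0118], "turn": [0, 0, 0]}, {"translation": [-0.0001, 0, -0.0196], "turn": [0, 0, 0]}, {"translation": [0.0007, 0, -0.0274], "turn": [0, 0, 0]}, {"translation": [0.0018, 0, -0.0352], "turn": [0, 0, 0]}, {"translation": [0.0031, 0, -0.0429], "turn": [0, 0, 0]}, {"translation": [0.0048, 0, -0.0506], "turn": [0, 0, 0]}, {"translation": [0.0067, 0, -0.0582], "turn": [0, 0, 0]}, {"translation": [0.0088, 0, -0.0658], "turn": [0, 0, 0]}, {"translation": [0.01, 0, -0.0695], "turn": [0, 0, 0]}]'

```text
clock: 19.05
tool_pos: [0.5247, -0.2325, 0.1066]
eef_rot: [0.0, 0.642, 0.767, -0.001]
wrist_force: [0.7, -6.6, -1.2]
width: 0.0101
```

Run:
```python
from rel import *
rel([.5266,-.2418,.036],100.1)
b=read_camera("scene")[:,:,::-1][130:250,220:350];cv2.imwrite("pics/s11.png",cv2.resize(b,None,fx=4.5,fy=4.5,interpolation=cv2.INTER_CUBIC))
```

```text
pos [ 0.5247 -0.2325  0.1066] shift [-0.0094  0.0002  0.0707] turn [-0.02  0.08  0.09] j [-6.210e-01  5.400e-01  1.503e+00 -1.000e-03  1.097e+00 -2.369e+00] [ 0.73 -6.55 -1.18] 0.010070496043877863 19.05
```

View pics/s11.png

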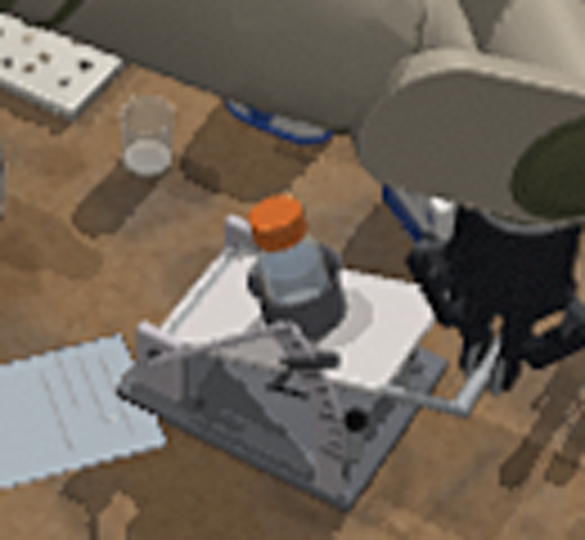

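The board is up with the bottle riding in the ring. I continue to 33°.

Request:
arm_command --plan '[{"translation": [0.0012, 0, -0.0037], "turn": [0, 0, 0]}, {"translation": [0.0039, 0, -0.0111], "turn": [0, 0, 0]}, {"translation": [0.0069, 0, -0.0184], "turn": [0, 0, 0]}, {"translation": [0.0101, 0, -0.0256], "turn": [0, 0, 0]}, {"translation": [0.0135, 0, -0.0326], "turn": [0, 0, 0]}, {"translation": [0.0172, 0, -0.0396], "turn": [0, 0, 0]}, {"translation": [0.0211, 0, -0.0463], "turn": [0, 0, 0]}, {"translation": [0.0232, 0, -0.0497], "turn": [0, 0, 0]}, {"translation": [0.0247, 0, -0.0522], "turn": [0, 0, 0]}, {"translation": [0.0253, 0, -0.053], "turn": [0, 0, 0]}]'

```text
clock: 20.1
tool_pos: [0.5203, -0.2085, 0.16]
eef_rot: [0.001, 0.642, 0.767, -0.001]
wrist_force: [0.1, -10.3, 2.8]
width: 0.0103
```

Run:
```python
from rel import *
rel([.5266,-.2418,.036],100.1)
for n,r in {"scene":(130,250,230,360),"side":(110,210,230,330)}.items():
    b=read_camera(n)[:,:,::-1];cv2.imwrite(f"pics/{n}12.png",b);b=b[r[0]:r[1],r[2]:r[3]];cv2.imwrite(f"pics/{n}12c.png",cv2.resize(b,None,fx=4.8,fy=4.8,interpolation=cv2.INTER_CUBIC))
np.save("w12.npy",calibration("wrist")["pose"])
b=read_camera("wrist")[:,:,::-1];cv2.imwrite("pics/wrist12.png",b)
```

```text
pos [ 0.5203 -0.2085  0.16  ] shift [-0.0335  0.0003  0.1242] turn [0.   0.2  0.07] j [-0.589  0.452  1.491 -0.003  1.196 -2.336] [  0.06 -10.25   2.79] 0.010285721576382401 20.1
```

View pics/scene12c.png

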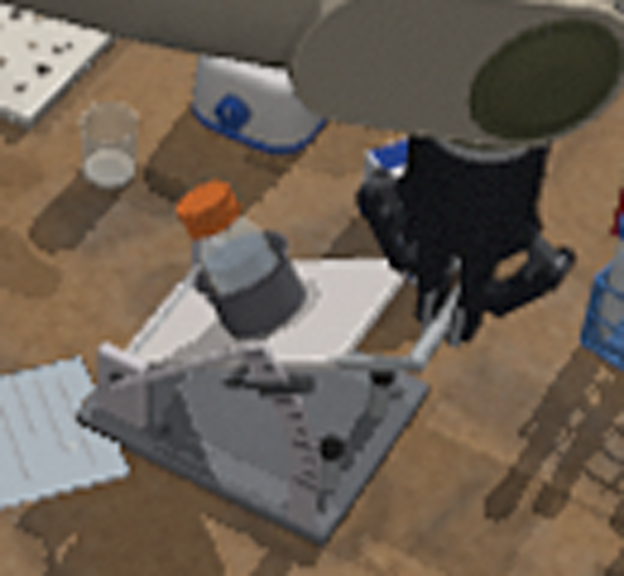

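View pics/side12c.png

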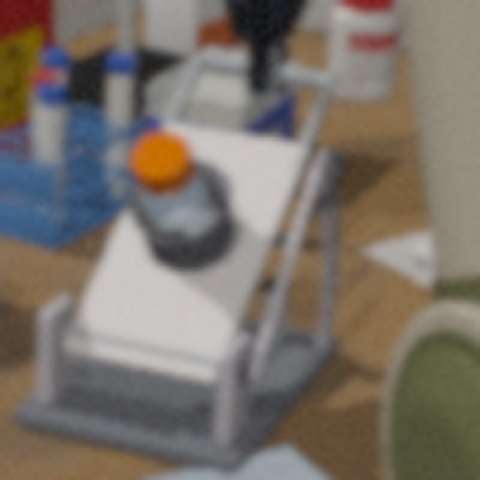

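View pics/wrist12.png

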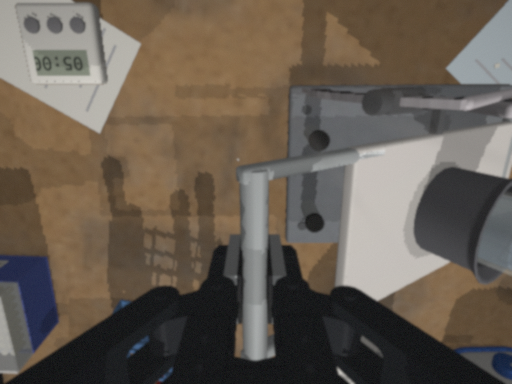

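Run:
```python
from h import *
b=cv2.imread("pics/scene12.png")[195:235,265:310];b=cv2.resize(b,None,fx=14,fy=14,interpolation=cv2.INTER_CUBIC);cv2.imwrite("pics/z12.png",b)
yaw=np.deg2rad(10.1); ex=np.array([np.cos(yaw),np.sin(yaw),0]);ey=np.array([-np.sin(yaw),np.cos(yaw),0])
H=np.array([.502,-.104,0.055])+.085*ey
def pt(x,th,r): th=np.radians(th);return H+x*ex-ey*r*np.cos(th)+np.array([0,0,r*np.sin(th)])
for n in("scene","side"):
    c=calibration(n)
    for th in(32,33,34.4): print(n,th,"needle tip",proj(c,pt(-.066,th,.126)).round(2),"root",proj(c,pt(-.066,th,.1)).round(2),"bar",proj(c,pt(0,th,.225)).round(2))
    print("mark tip",proj(c,pt(-.0725,34.4,.128)).round(2), "zoom", (proj(c,pt(-.0725,34.4,.128))-[265,195])*14)
c=calibration("wrist")
print(proj(c,pt(-.0725,34.4,.128)))
```

```text
scene 32 needle tip [285.04 209.6 ] root [278.3  209.39] bar [323.51 195.02]
scene 33 needle tip [284.72 209.02] root [278.04 208.94] bar [322.98 193.95]
scene 34.4 needle tip [284.25 208.22] root [277.67 208.31] bar [322.19 192.44]
mark tip [283.63 209.69] zoom [260.8690926  205.68117612]
side 32 needle tip [294.36 153.06] root [291.55 159.9 ] bar [284.69 124.87]
side 33 needle tip [294.27 152.62] root [291.48 159.55] bar [284.5  124.05]
side 34.4 needle tip [294.13 152.01] root [291.36 159.08] bar [284.24 122.93]
mark tip [296.4  151.86] zoom [ 439.65653596 -603.98023379]
[419.51775445  96.95047644]
```

View pics/z12.png

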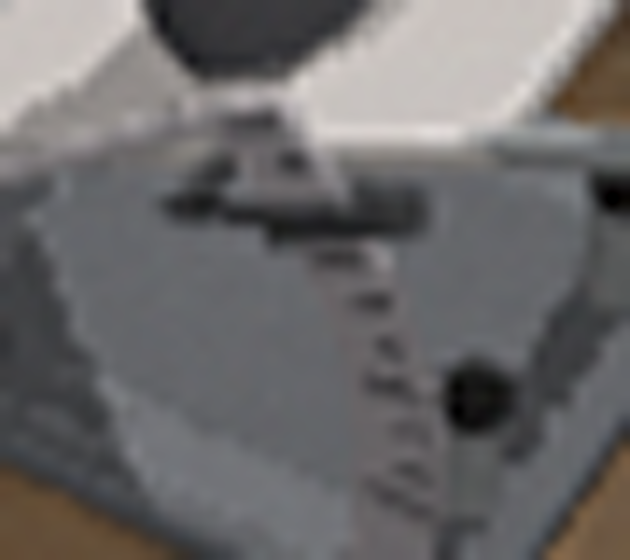

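Run:
```python
from h import *
b=cv2.imread("pics/wrist12.png")[70:180,352:512];b=cv2.resize(b,None,fx=4.8,fy=4.8,interpolation=cv2.INTER_CUBIC);cv2.imwrite("pics/z12w.png",b)
```

```text
(no output)
```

View pics/z12w.png

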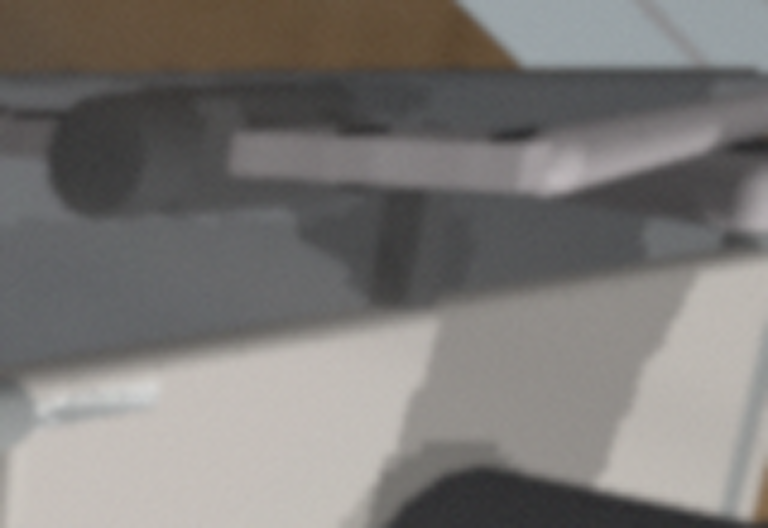

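The needle tip is hidden under the arc in this view, so I work from geometry. Measured travel is 34.8 mm along and 123.8 mm up. The horizontal travel gives 32.3°. The vertical excess of 3.5 mm matches the bar rolling on one pad (6 mm × 0.57 rad), and the same holds at 18°. So the board is near 32.3° and needs about 2.1° more; I also relax the radial push.

Request:
arm_command --plan '[{"translation": [0.0005, 0, -0.0015], "turn": [0, 0, 0]}, {"translation": [0.001, 0, -0.003], "turn": [0, 0, 0]}, {"translation": [0.0015, 0, -0.0045], "turn": [0, 0, 0]}, {"translation": [0.002, 0, -0.006], "turn": [0, 0, 0]}, {"translation": [0.0025, 0, -0.0075], "turn": [0, 0, 0]}, {"translation": [0.003, 0, -0.009], "turn": [0, 0, 0]}, {"translation": [0.003, 0, -0.0095], "turn": [0, 0, 0]}, {"translation": [0.003, 0, -0.0095], "turn": [0, 0, 0]}, {"translation": [0.003, 0, -0.0095], "turn": [0, 0, 0]}, {"translation": [0.003, 0, -0.0095], "turn": [0, 0, 0]}]'

```text
clock: 21.25
tool_pos: [0.5194, -0.2038, 0.1674]
eef_rot: [-0.001, 0.642, 0.767, -0.0]
wrist_force: [-3.6, -1.1, -3.6]
width: 0.0101
```

Run:
```python
from rel import *
rel([.5266,-.2418,.036],100.1)
for n,r in {"scene":(130,250,230,360),"side":(110,210,230,330)}.items():
    b=read_camera(n)[:,:,::-1];cv2.imwrite(f"pics/{n}13.png",b);b=b[r[0]:r[1],r[2]:r[3]];cv2.imwrite(f"pics/{n}13c.png",cv2.resize(b,None,fx=4.8,fy=4.8,interpolation=cv2.INTER_CUBIC))
np.save("w13.npy",calibration("wrist")["pose"])
b=read_camera("wrist")[:,:,::-1];cv2.imwrite("pics/wrist13.png",b)
b=cv2.imread("pics/scene13.png")[190:235,265:315];b=cv2.resize(b,None,fx=12,fy=12,interpolation=cv2.INTER_CUBIC);cv2.imwrite("pics/z13.png",b)
```

```text
pos [ 0.5194 -0.2038  0.1674] shift [-0.039   0.0006  0.1313] turn [-0.1  -0.12  0.08] j [-0.584  0.441  1.486  0.     1.217 -2.333] [-3.55 -1.11 -3.57] 0.010126325070555324 21.25
```

View pics/scene13c.png

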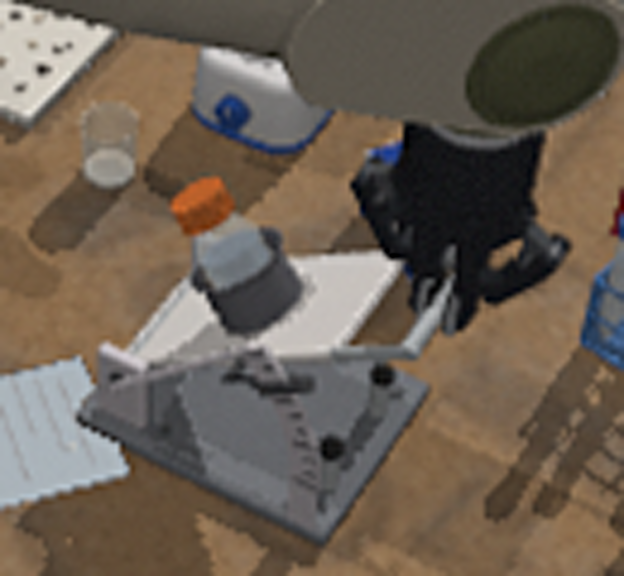

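View pics/side13c.png

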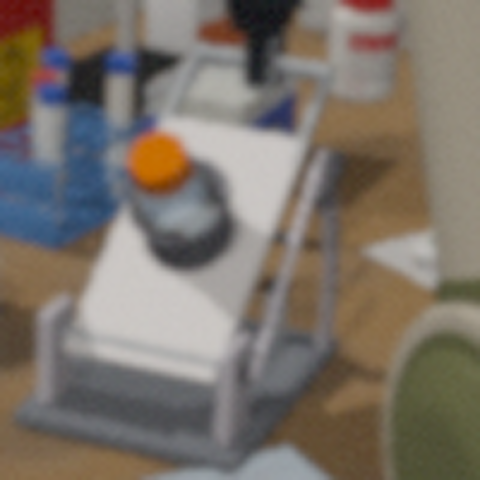

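View pics/wrist13.png

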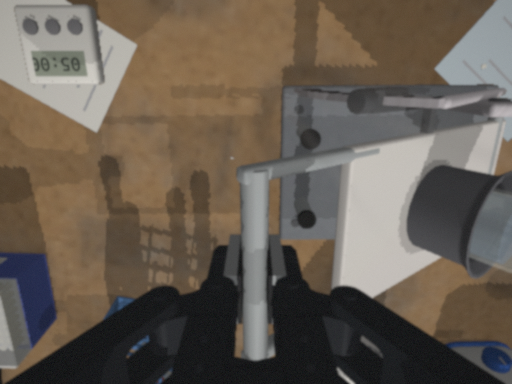

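View pics/z13.png

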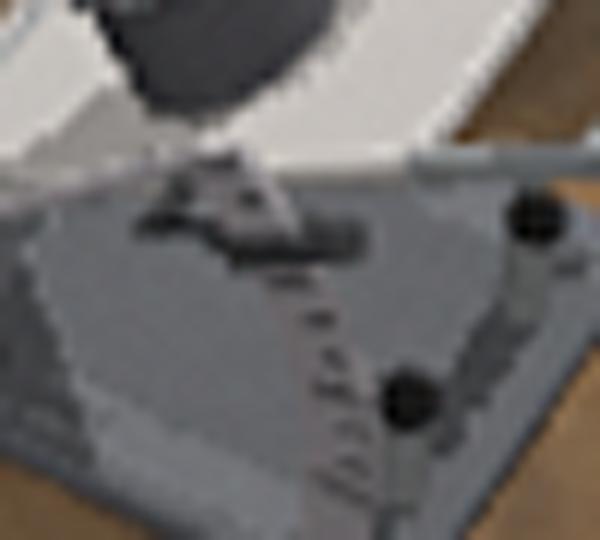

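Horizontal travel now gives 34.8° and vertical travel less roll gives 34.55°, against the mark at 34.4°. I cross-check with the scene and side cameras differentially against the flat pictures, and check settling.

Run:
```python
from rel import *
from scipy.optimize import brentq
rel([.5266,-.2418,.036],100.1)
yaw=np.deg2rad(10.1); ex=np.array([np.cos(yaw),np.sin(yaw),0]);ey=np.array([-np.sin(yaw),np.cos(yaw),0])
H=np.array([.502,-.104,0.055])+.085*ey
def pt(x,th,r): th=np.radians(th);return H+x*ex-ey*r*np.cos(th)+np.array([0,0,r*np.sin(th)])
for n in("scene","side"):
    c=calibration(n)
    for th in (0,32.3,34.5): print(n,th,proj(c,pt(-.046,th,.228)).round(1),proj(c,pt(.046,th,.228)).round(1))
rows=[]
a=read_camera("scene")[:,:,::-1];cv2.imwrite("pics/scene14.png",a)
f=cv2.imread("pics/scene7.png")
z=lambda im,r,c:cv2.resize(im[r:r+40,c:c+40],None,fx=10,fy=10,interpolation=cv2.INTER_CUBIC)
cv2.imwrite("pics/cmp.png",np.hstack([z(f,215,300),z(a,185,295)]))
s0=cv2.imread("pics/side0.png");s1=read_camera("side")[:,:,::-1];cv2.imwrite("pics/side14.png",s1)
cv2.imwrite("pics/cmps.png",np.hstack([z(s0,140,270),z(s1,105,265)]))
```

```text
pos [ 0.5194 -0.2038  0.1674] shift [-0.0389  0.0006  0.1313] turn [-0.1  -0.11  0.08] j [-0.584  0.441  1.486  0.     1.217 -2.333] [-2.87 -0.18 -4.56] 0.010288647388424443 21.4
scene 0 [323.  236.7] [336.8 215.9]
scene 32.3 [316.7 205.4] [331.5 184.5]
scene 34.5 [315.4 202.9] [330.3 182.1]
side 0 [299.7 158.2] [274.  153.3]
side 32.3 [298.8 126.2] [271.5 121.7]
side 34.5 [298.4 124.3] [271.  119.9]
```

View pics/cmp.png

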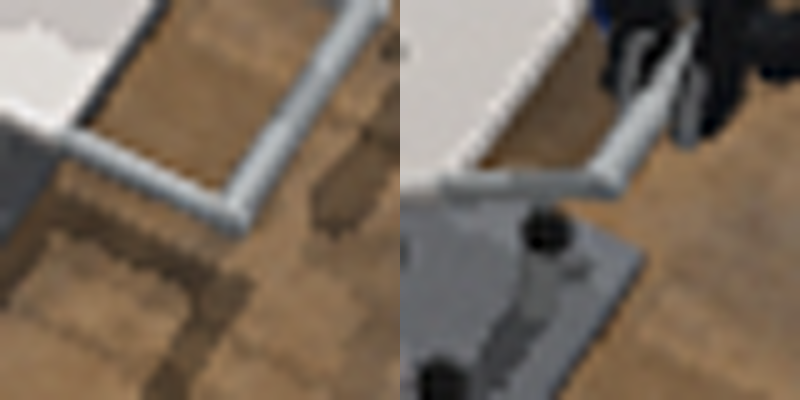

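View pics/cmps.png

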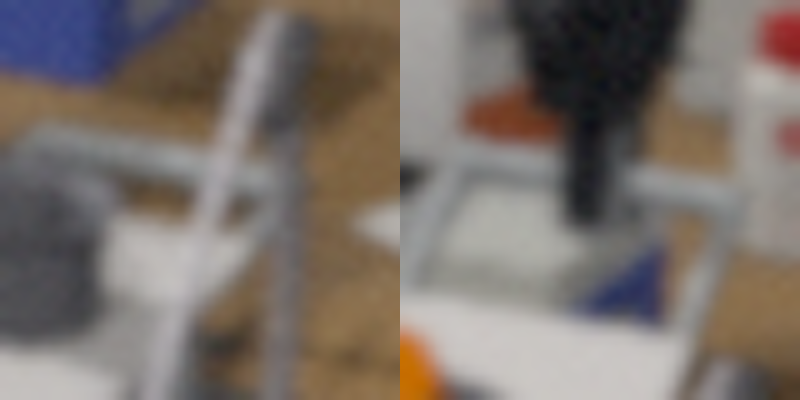

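The scene camera gives about 34.3° and the side about 34.9°, so every check clusters at 34.5° against the mark at 34.4°. I hold one second to confirm it is at rest, then check the clamp, bystanders and bottle.

Request:
arm_command --plan '[{"translation": [0, 0, 0], "turn": [0, 0, 0]}, {"translation": [0, 0, 0], "turn": [0, 0, 0]}, {"translation": [0, 0, 0], "turn": [0, 0, 0]}, {"translation": [0, 0, 0], "turn": [0, 0, 0]}, {"translation": [0, 0, 0], "turn": [0, 0, 0]}, {"translation": [0, 0, 0], "turn": [0, 0, 0]}, {"translation": [0, 0, 0], "turn": [0, 0, 0]}, {"translation": [0, 0, 0], "turn": [0, 0, 0]}, {"translation": [0, 0, 0], "turn": [0, 0, 0]}, {"translation": [0, 0, 0], "turn": [0, 0, 0]}]'

```text
clock: 22.5
tool_pos: [0.5194, -0.2038, 0.1674]
eef_rot: [-0.001, 0.642, 0.767, -0.0]
wrist_force: [-4.9, 1.9, -5.1]
width: 0.0099
```

Run:
```python
from rel import *
rel([.5266,-.2418,.036],100.1)
print(observe()["qvel"].round(4))
cv2.imwrite("pics/scene15.png",read_camera("scene")[:,:,::-1])
```

```text
pos [ 0.5194 -0.2038  0.1674] shift [-0.0389  0.0006  0.1314] turn [-0.1  -0.11  0.07] j [-0.584  0.441  1.486  0.     1.217 -2.332] [-4.87  1.95 -5.09] 0.009926614409378623 22.5
[-0.0014 -0.0001 -0.0003  0.0011 -0.0005  0.0005]
```

View pics/scene15.png

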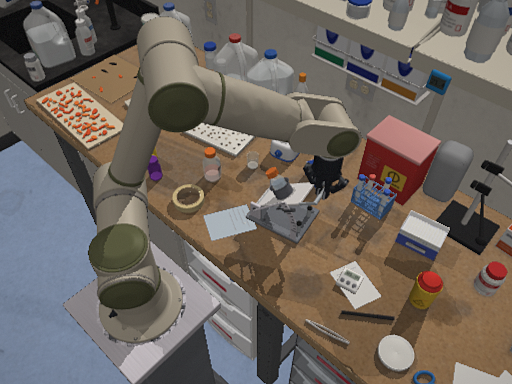

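The arm is at rest. The bottle is in the raised ring at (278,183), the big bottle (211,164), beaker (252,160) and timer (350,278) have not moved. I hand in.

```bash
python3 -c "
from bench import sign_off
print(sign_off())"
```

```text
the job is handed in; nothing more can be done
None
```

The small reagent bottle is standing in the ring of the rest. The board is raised to about 34.6° and held still by the lift bar, with the set mark at about 34.4° (0.60 rad). I handed the job in at about 22.5 s; no verdict is reported.

**What I did:** I gripped the bottle by its cap, lowered it into the ring with the board flat, and let go. I then took the lift bar and raised the board along its arc.

**Board angle:** I could not see the needle and mark tips together in a close view, because the arc hid the needle tip from the wrist camera. The angle therefore comes from these measurements, which spread by about 0.6°:

| Source | Board angle |
|---|---|
| Horizontal travel of the tool | 34.8° |
| Vertical travel, allowing for the bar rolling in the fingers | 34.55° |
| Scene camera | about 34.3° |
| Side camera | about 34.9° |

- **Set mark:** its angle comes from two wrist-camera views of the clamp, which agreed to within about 0.2° near the mark.
- **Disagreement during the lift:** without the rolling allowance, the vertical travel would give 35.7°. I kept the allowance because it matched the horizontal travel at 18° and at 33°.
- **Final state:** the arm was still and pressing with about 7 N in the last second. In the last picture the bottle was in its ring and the big bottle, beaker and timer had not moved. I did not touch the mark.

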